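# Shut a concrete slice in a turn-over frame and turn the frame over

## Robot

A 7-joint arm with a two-finger parallel gripper is mounted at the origin on a cart in front of the work surface, level with it; the furniture and walls round the work are solid. World frame = base frame: x ahead of the robot, y to its left, z up, the work surface at z = 0. Lengths are in m, angles in rad, forces in N, time in s.
With the tool pointing down it reaches from about 0.4 to 0.875 m from the base axis. Payload 19.3 kg.
Tool frame: the origin (TCP) lies at the very end of the fingers, on their centre line; the grasp point (between the pads) lies 19 mm behind it; z points along the fingers, x is the direction in which the jaws open and shut, and the axes are right-handed (so a half turn about z gives the same grasp; the last joint's range is limited). The gripper opens to 85 mm and grips with 20 to 120 N. Pads are 22 mm wide; open, the fingers measure 114 mm over their backs; the gripper's body (76 mm by 85 mm) begins 54 mm behind the grasp point. The pads swing forward as they close: fully open they stand 13 mm farther back than shut.
Start: joints at [-1.299, 0.521, -0.036, 1.599, 0.021, 1.021, -0.113], TCP at [0.21, 0.589, 0.231] pointing down, gripper open.
Joint ranges: [-2.91, 2.91], [-0.3, 2.13], [-1.5, 1.42], [0.17, 2.43], [-1.26, 4.41], [0.16, 1.93], [-2.52, 2.52]. Speed limits (rad/s): [1.89, 1.89, 2.39, 2.39, 3.01, 3.01, 3.01].

## Interface

Orientations are given as a 3x3 rotation matrix whose columns are the frame's x, y, z axes.
In Python, from plant import env, cams gives the robot as it stands.
- The arm moves only by the tool servo_tool, never from a script. Its argument "commands" is a list of rows, each a list of 3 entries, a list of its own where there are three numbers: the opening, from 0 (shut) to 1 (fully open), then the shift along the tool's x, y, z in units of 60 mm (1.0 is 60 mm), then the turn, a rotation vector about the tool's x, y, z in units of 8 degrees (1.0 is 8 degrees). A call has 1 to 20 rows; each row shifts and turns the commanded pose from where the row before left it, along the tool's axes as they then stand; what a row does not reach is not made up. A row lasts 1/8 s, in which the tool goes at most 62.5 mm and 10.7 degrees, less where a joint would pass 70% of its speed; a pose out of reach is approached as far as the arm can. A call is refused whole if a number of a shift passes 1 or a number of a turn 1, either way. A call with a gripper value outside its range is refused whole. The fingers move at their own pace and stop on an object; "grip_force" is the grip in N (left out, the last holds). Time passes only in rows, so rows that do not move let the fingers close. It gives the time, the measured TCP pose, the force and the opening at its end, in the units of the state.
- env.get_obs(): the state, without advancing time (a new reading comes with each control period).
- cams.camera(name): name is "scene" or "top"; returns a dict with "frame" (384x512x3 uint8, red, green, blue), "z_map" (384x512 float32, m along the optical axis (not along the pixel's ray), 0 where there is no reading), "mtx" (3x3 intrinsics, pixels), "k1" (the pictures are not rectified: a ray, as slopes to the right and down, at radius r is drawn at 1 + k1 r^2 times it, then the intrinsics apply), "xyz" and "orientation" of the camera in the world. Camera axes: x right, y up, looking along -z (the intrinsics and any distortion apply to the point x, -y, -z); pixel columns grow to the right and rows downward; lengths in m; the calibration is good to about 2 mm. A picture is of the moment at which its call begins.
- env.job_done(): hands the job in, once; it reports no verdict.
The state is a dict: "time_s": time; "qpos": joint angles; "joint_velocities": joint speeds; "joint_efforts": joint torques, N m; "tool_pos": TCP position; "tcp_rot": TCP orientation; "contact_force": force on the tool from outside, world axes, zero at the start; "ft_torque": the same for the moment, N m; "opening": opening from 0.0 (shut) to 1.0 (fully open).
Only numpy, scipy, OpenCV 4.12 (cv2) and the standard library are available. Lean on these libraries where they do the work, as an engineer would, in place of code of your own. Each camera call takes 0.05 s, during which the arm holds its last target.

## Task

Lay the sawn concrete slice flat in the lower frame of the open hinged holder, between its corner stops, and swing the lid frame shut over it. Then take the shut holder by its handle and turn it right over about its pin, like turning over a closed book, until it lies flat on the other side of its stand, shut, with the slice inside and the slice's other face up. Lay it down gently, never letting it fall, and do not disturb the other things on the bench.

Things in the scene. Friction and masses are not known exactly. Their poses are not given: they have to be found in the camera images.
- pin (a point): middle of the pin about which the lower frame and the lid both swing, on a fixed low stand (148 x 172 mm plate, 6 mm thick, bearing blocks 33 mm high at the pin's ends); 25 mm above the bench. x runs along the pin, z up; at the start the lower frame lies on the pin's -y side and the lid on its +y side
- holder (a joint): angle of the lower frame about the pin: 0 = lying flat on the pin's -y side as at the start, 3.14 = turned right over, flat on the +y side (it rises on the way). Light friction (0.1 N m): let go beyond upright it falls. Lower frame: grey, 110 mm (along the pin) x 82 mm, from 4 to 86 mm from the pin, with a window, 0.45 kg
- holder_lid (a joint): angle of the lid against the lower frame: 0 = shut on it, about 3.1 rad = folded right back to the pin's +y side. Stiff hinge on the same pin (0.25 N m): the lid stays where it is left, also upside down. The lid is a windowed frame with a 16 mm skirt, 110 x 82 mm, 0.15 kg; shut, the holder is 38 mm thick
- seat (a point): where the centre of the slice belongs in the lower frame, 45 mm from the pin's axis, moving with the frame; x along the pin, y towards the pin, z up at the start. The face that the slice rests on lies 7 mm lower. Four angle-shaped corner stops, 8.5 mm high, leave 86 (x) by 56 mm (y) between them, with gaps at the middle of every side for fingers
- lower_handle (a point): middle of the lower frame's half of the handle: a black sleeve, 12 mm diameter, turning freely on a bar parallel to the pin, 124 mm from its axis and 32 mm clear of the frame, 25 mm above the bench. The sleeve runs from 2 to 32 mm on the -x side of the holder's middle, and a leg joins its outer end to the frame
- upper_handle (a point): middle of the lid's half of the handle: the same sleeve and leg on the +x side of the middle, moving with the lid. With the lid shut, both sleeves lie end to end as one 64 mm grip; gripped at its middle, it holds lid and frame together, and the holder can swing freely about it
- slice_center (a point): centre of the loose rectangular sawn concrete slice, 80 mm (x) by 50 mm (y) by 14 mm (z), 0.135 kg, lying flat on the bench at the start with z up; grasp it across the 50 mm
- vessel_rim (a point): obstacle: the point nearest the robot on the rim of the big fixed clear glass vessel behind the work; the rim is 415 mm across, from 160 to 210 mm above the bench. Keep gripper and wrist in front of it
- specimen_2: bystander: round concrete disc, 100 mm diameter, 50 mm high, origin under its centre
- beaker: bystander: glass beaker, 72 mm diameter, 90 mm high, origin under its centre
- timer: bystander: white timer, 66 mm square, 19 mm high, origin under its centre
- petri_dish: bystander: petri dish, 93 mm diameter, 15 mm high, origin under its centre
Things that resemble listed ones, but are neither listed nor needed, are in the scene too. What is shaped like the part that bears slice_center but red is not meant.

How it is judged:
On the way, in this order (a step that is already met when the one before it is completed fails the run):
1. the slice lies in the lower frame, between the corner stops (distance between slice_center and seat below 0.008 m and angle between slice_center's own z axis and vertical below 0.12 rad and value of joint holder below 0.15 rad), for 0.2 s.
2. the lid is shut over the slice, the lower frame still below (distance between slice_center and seat below 0.008 m and value of joint holder_lid below 0.1 rad and value of joint holder below 0.3 rad), for 0.2 s.
At the end, for the whole second after the job is handed in: the holder lies turned right over on the other side of its pin (within 0.14 rad of flat), its lid, now underneath, shut to within 0.1 rad, with the slice, itself turned over, inside it within 10 mm of its seat, and at rest (value of joint holder above 3 rad and value of joint holder_lid below 0.1 rad and distance between slice_center and seat below 0.01 m and angle between slice_center's own z axis and vertical above 2.95 rad and velocity of joint holder below 0.05 rad/s); the robot touches nothing.
It fails at once if the holder falls or is flung over (turns faster than 6 rad/s) (velocity of joint holder above 6 rad/s).
It fails at once if a bystander (concrete disc, beaker, timer or petri dish) is moved by more than 30 mm (distance of any of specimen_2, beaker, timer, petri_dish from where it was at the start of the episode above 0.03 m).
It also fails if it takes over 66 s, if anything falls off the work surface, if the arm or the gripper's body presses on something with over 40 N, if the wrist force passes 120 N, or if a joint passes its speed limit or range.

## Working session

There is one attempt and no reset: what is moved stays moved. The work goes in short steps, Python scripts to look and compute and a tool call to move; the robot and the scene stay as the last step left them, time stands still between calls to the robot, and variables do not carry over. Pictures are saved under pics/ and viewed, and the job is handed in when it is done.

Besides the shell and the picture viewer there is one more tool, called after "Emit:" as name(argument=value, ...), one argument or row to a line, values as JSON. servo_tool: Moves the arm, as the interface text tells. Its arguments: {"type":"object","properties":{"commands":{"type":"array"},"grip_force":{"type":"number"}},"required":["commands"]}

```bash
ls; mkdir -p pics; python3 - <<'E'
from plant import env, cams
import cv2, numpy as np
o=env.get_obs(); print({k:np.round(v,3).tolist() for k,v in o.items()})
for n in ("scene","top"):
    c=cams.camera(n); cv2.imwrite(f"pics/{n}0.png",cv2.resize(c["frame"][:,:,::-1],(768,576)))
    np.savez(f"{n}0.npz",**c)
    print(n,c["mtx"].tolist(),c["k1"],c["xyz"],np.round(c["orientation"],3).tolist())
E
```

```text
pics
{'time_s': 0.0, 'qpos': [-1.299, 0.522, -0.036, 1.6, 0.021, 1.021, -0.113], 'joint_velocities': [0.001, -0.001, -0.0, -0.001, 0.001, 0.002, 0.0], 'joint_efforts': [-0.0, -92.711, 1.98, -36.992, 0.018, 0.008, 0.0], 'tool_pos': [0.209, 0.589, 0.231], 'tcp_rot': [[0.335, 0.942, -0.0], [0.942, -0.335, -0.001], [-0.001, 0.0, -1.0]], 'contact_force': [0.961, -0.059, 0.308], 'ft_torque': [0.012, 0.028, 0.024], 'opening': 1.0}
scene [[402.9630812120223, 0.0, 257.25741457974925], [0.0, 402.9630812120223, 193.10490829612965], [0.0, 0.0, 1.0]] -0.01066400871703492 [-0.60664421  1.14571248  1.06502744] [[-0.683, 0.367, -0.631], [-0.73, -0.358, 0.582], [-0.012, 0.858, 0.513]]
top [[425.6645003429477, 0.0, 255.8703263502138], [0.0, 425.6645003429477, 189.9160960395011], [0.0, 0.0, 1.0]] -0.020771244286349945 [0.21493482 0.06965773 1.63361901] [[-0.04, 0.976, -0.216], [-0.999, -0.041, 0.003], [-0.006, 0.216, 0.976]]
```

View pics/scene0.png

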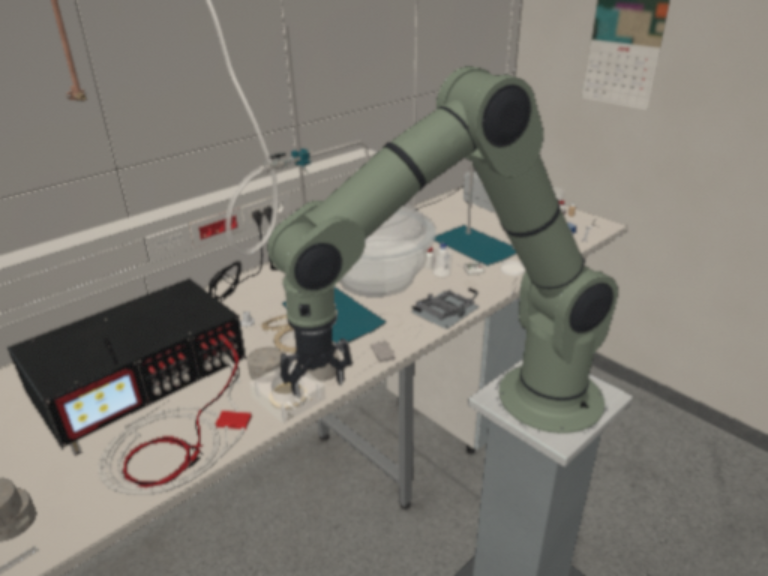

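View pics/top0.png

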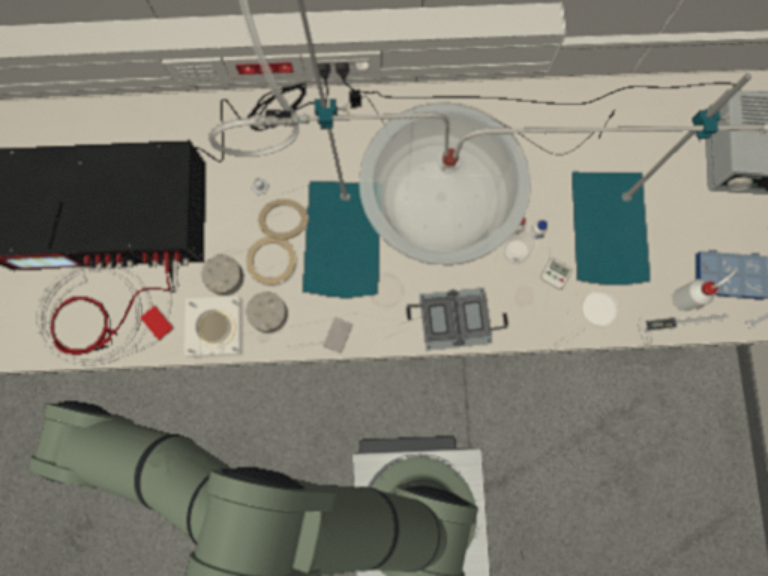

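```bash
cat > h.py <<'E'
import numpy as np, cv2
def ray(c,u,v):
    K=c["mtx"]; k=float(c["k1"])
    xd=(u-K[0,2])/K[0,0]; yd=(v-K[1,2])/K[1,1]
    x,y=xd,yd
    for _ in range(20):
        r2=x*x+y*y; x,y=xd/(1+k*r2),yd/(1+k*r2)
    return c["orientation"]@np.array([x,-y,-1.0])
def onz(c,u,v,z):
    d=ray(c,u,v); o=c["xyz"]; return o+d*(z-o[2])/d[2]
def depthpt(c,u,v):
    return c["xyz"]+ray(c,u,v)*float(c["z_map"][int(round(v)),int(round(u))])
def proj(c,p):
    q=c["orientation"].T@(np.asarray(p)-c["xyz"]); x,y=q[0]/-q[2],-q[1]/-q[2]
    f=1+float(c["k1"])*(x*x+y*y); K=c["mtx"]
    return np.array([K[0,0]*x*f+K[0,2],K[1,1]*y*f+K[1,2]])
def crop(c,x0,y0,w,h,s,fn):
    im=c["frame"][y0:y0+h,x0:x0+w,::-1]; cv2.imwrite(fn,cv2.resize(im,(w*s,h*s),interpolation=cv2.INTER_CUBIC))
E
python3 - <<'E'
from h import *
c=dict(np.load("top0.npz")); crop(c,200,150,160,100,5,"pics/tcrop.png")
s=dict(np.load("scene0.npz")); crop(s,235,150,120,100,6,"pics/scrop.png")
E
```

```text
(no output)
```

View pics/tcrop.png

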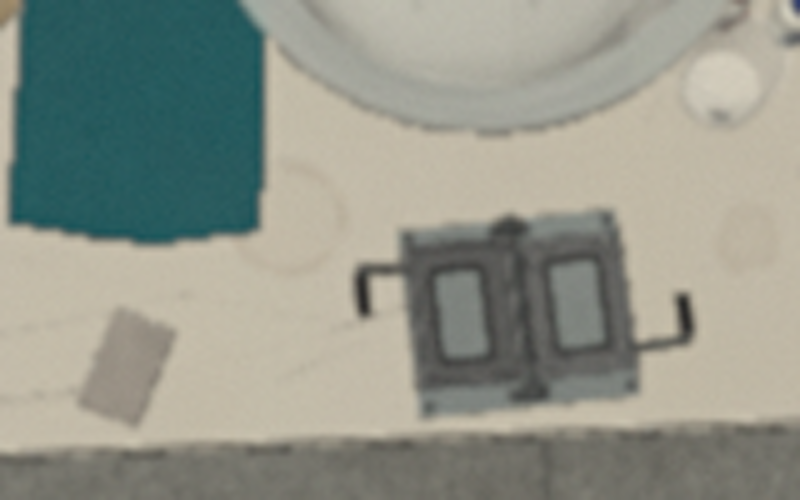

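View pics/scrop.png

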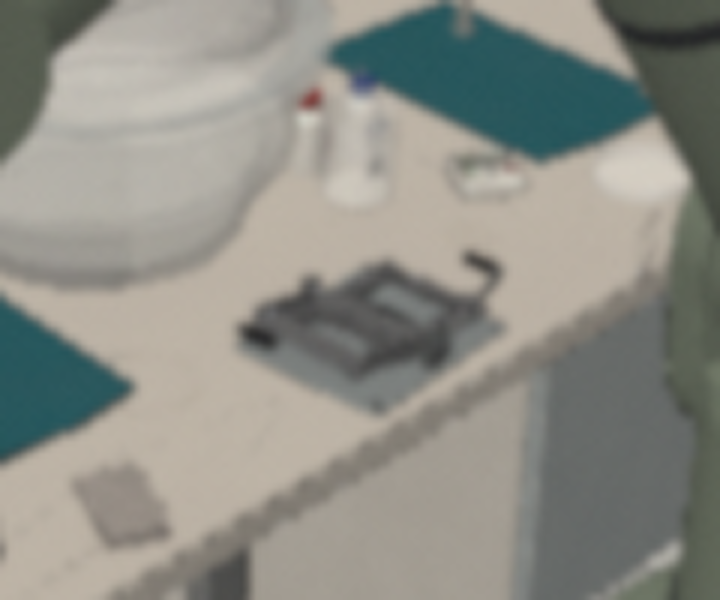

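```bash
python3 - <<'E'
from h import *
c=dict(np.load("top0.npz"))
H,W=384,512
uu,vv=np.meshgrid(np.arange(W),np.arange(H))
P=np.zeros((H,W,3))
for v in range(180,240):
  for u in range(210,345):
    P[v,u]=depthpt(c,u,v)
np.save("Ptop.npy",P)
z=(P[:,:,2]*1000).round().astype(int)
print("cols 268..342 step 2")
for v in range(188,236,2): print(v,' '.join('%3d'%a for a in z[v,268:342:2]))
s=dict(np.load("scene0.npz"))
print('scene')
for v in range(190,222,2): print(v,' '.join('%3d'%(depthpt(s,u,v)[2]*1000) for u in range(272,322,2)))
E
```

```text
cols 268..342 step 2
188  -1   5   2   0  -2   2   3  -1  -4  10  -1   3  -3   0  -3  -1   3   3  -4  -1   7  -1   4   3   1   0   6   4   1  -7   6   0   5   4   2  -1   2
190  -1  -5   6   2  -4   0   7  -4   3   5  -5  -2  -6   0   3   5   5   2   2  -6  -1   2   4  12   6  -8  -3   8  -2  -4   8  -7   3   3  -1   2  -4
192   8   0   5   3   1   2  -5   6   5   0  -2  -1   2  -1   4   2   2   5   3   4   0   1   6   7   8   4  14   9   4   5  -5  -1   1   1  -7   1  -3
194  -3   1  -4   7   2  -2   1   1   4   3   0   0  10   8   8  28  35  30  23  12   6   5   8  13   3   1  13   3  -2  -1   1  -3   3   1   9  -1  10
196   6  -6   1   3   7 -10  10   7   7   8  13   5   9  11  10  29  22  20  14  15   7   6  11  18  24  24  18  15  -3  -1   7   0   4   6   1  -2  -1
198   5  -4   2   3  -1  -3   4  46 1634  48  43  44  35  33  33  27  31  28  23  11  26  26  17  18  25  30  21  33   1  -2   6   8   0   6   0  -2   3
200   8   6   0  -3  -6   0  35  33  35  31  33  27  28  24  24  25  33  32  25  28  22  17  20  16  22  23  19  28  -2   6   5   3   2  -6   6   2  -7
202   7   3  5
[... 3561 characters left out ...]
 45  48   3   7  39  41  23  23  21  20   3   7   2  -2   0   0
210  -5  -3   0   0  -1   6   5   7   4  30  36  39  41  32  20  12   4  17  11   2   0  -1  -5  -2  -4
212  -2  -1  -3  -1   0   1   0   9   2   4   8  29  28   5   1   7   6   3   6  -1   0   1  -3 -11 -10
214  -1  -5   1  -2  -5  -1  -3   2   8   5   6   2   4   7   7   4   5   2  -5  -3  -5  -8 -17 -23 -25
216  -1  -5  -1  -2   0  -3  -5  -1  -3  -4   4   0   1   5   3   4 1065   0  -3  -5 -15 -21 -26 -203 -192
218   0   1  -6   3  -5  -1  -4  -2  -2 1065  -3  -2   4   5  -4   1   0  -1 -12 -15 -17 -221 -222 -207 -201
220  -3  -2   1  -1  -3  -3   0  -6  -3   1   0   0   0   0   0  -6  -5 -11 -21 -26 -245 -241 -221 -226 -219
```

```bash
python3 - <<'E'
from h import *
c=dict(np.load("top0.npz")); f=c["frame"].astype(int)
for nm,(u,v) in dict(c1=(402,232),c2=(610,212),c3=(638,390),c4=(424,415),b_far=(510,222),b_near=(530,390)).items():
    print(nm,onz(c,200+u/5-.4,150+v/5-.4,.006 if nm[0]=='c' else .033).round(4))
# slice
hsv=cv2.cvtColor(c["frame"],cv2.COLOR_RGB2HSV)
print(f[222,225],f[222,235],f[230,250]) 
print(f[205,281],f[225,309],f[212,295])
bg=np.median(f[225:235,240:270].reshape(-1,3),axis=0)
roi=np.zeros(f.shape[:2],bool); roi[205:240,210:245]=1
m=((np.abs(f-f[222,225]).sum(2)<np.abs(f-bg).sum(2))&roi).astype(np.uint8)
n,l,st,ce=cv2.connectedComponentsWithStats(m); i=1+st[1:,4].argmax(); print(st[i],ce[i])
ct,_=cv2.findContours((l==i).astype(np.uint8),0,cv2.CHAIN_APPROX_NONE)
pts=np.array([onz(c,p[0][0],p[0][1],.014)[:2]*1000 for p in ct[0]],np.float32)
print(cv2.minAreaRect(pts), onz(c,*ce[i],.012))
# plate outline
roi[:]=0; roi[185:236,270:335]=1
m=((f.sum(2)<(bg.sum()+f[195,285].sum())/2)&roi).astype(np.uint8)
vis=cv2.resize(m[180:240,260:345]*255,None,fx=8,fy=8,interpolation=0); cv2.imwrite("pics/m.png",vis)
E
```

```text
c1 [ 0.5465 -0.0289  0.006 ]
c2 [ 0.5557 -0.1923  0.006 ]
c3 [ 0.4153 -0.2035  0.006 ]
c4 [ 0.4029 -0.0382  0.006 ]
b_far [ 0.5454 -0.1106  0.033 ]
b_near [ 0.4153 -0.1175  0.033 ]
[153 145 134] [197 189 170] [194 188 169]
[102 103  99] [100 100  97] [124 128 122]
[215 212  20  24 295] [224.8779661  223.31525424]
((447.5048522949219, 187.8509521484375), (54.065677642822266, 83.29361724853516), 63.720706939697266) [0.44719527 0.18836418 0.012     ]
```

View pics/m.png

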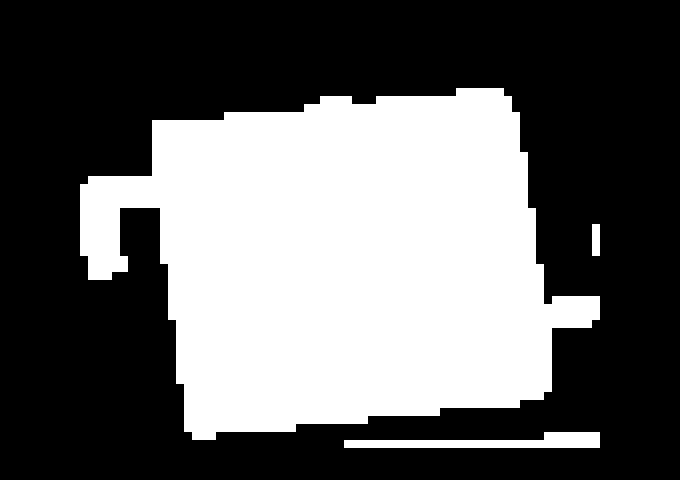

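```bash
cat >> h.py <<'E'
def edge(c,p,q,z,n=25,half=4,trim=.15):
    """subpixel edge between image pts p,q: strongest gradient along normal; returns world pts on plane z fit (mean,dir,rms mm)"""
    g=cv2.GaussianBlur(cv2.cvtColor(c["frame"],cv2.COLOR_RGB2GRAY).astype(np.float32),(0,0),.7)
    p=np.array(p,float);q=np.array(q,float);t=(q-p)/np.linalg.norm(q-p);nn=np.array([-t[1],t[0]])
    out=[]
    s=np.arange(-half,half+.01,.1)
    for a in np.linspace(trim,1-trim,n):
        b=p+a*(q-p); xy=(b+s[:,None]*nn).astype(np.float32)
        v=cv2.remap(g,xy[:,0].reshape(1,-1),xy[:,1].reshape(1,-1),cv2.INTER_CUBIC)[0]
        d=np.abs(np.gradient(v)); d[:2]=d[-2:]=0
        i=d.argmax(); w=d*(np.abs(s-s[i])<1.0); 
        out.append(onz(c,*(b+nn*(w*s).sum()/w.sum()),z)[:2])
    out=np.array(out,np.float32)
    vx,vy,x,y=cv2.fitLine(out,cv2.DIST_HUBER,0,.001,1e-4).ravel()
    r=np.abs((out[:,0]-x)*vy-(out[:,1]-y)*vx)
    return np.array([x,y]),np.array([vx,vy]),np.median(r)*1000
def inter(a,b):
    M=np.c_[a[1],-b[1]]; t=np.linalg.solve(M,b[0]-a[0]); return a[0]+t[0]*a[1]
def quad(c,pts,z,**k):
    L=[edge(c,pts[i],pts[(i+1)%4],z,**k) for i in range(4)]
    C=np.array([inter(L[i-1],L[i]) for i in range(4)])
    print("angles",[round(float(np.degrees(np.arctan2(l[1][1],l[1][0])))%90,2) for l in L],"rms",[round(float(l[2]),2) for l in L])
    print("corners",C.round(4).tolist(),"centre",C.mean(0).round(4),"sides",[round(float(np.linalg.norm(C[i]-C[(i+1)%4])),4) for i in range(4)])
    return C
E
python3 - <<'E'
from h import *
c=dict(np.load("top0.npz"))
T=lambda u,v:(200+u/5-.4,150+v/5-.4)
print("plate");quad(c,[T(402,232),T(610,212),T(638,390),T(424,415)],.006,half=3)
print("slice");quad(c,[T(120,305),T(177,328),T(138,427),T(78,403)],.014,half=3,trim=.2)
print("window lower");quad(c,[T(543,262),T(598,255),T(608,347),T(556,354)],.018,half=2)
print("rim",onz(c,*T(490,131),.21),onz(c,*T(490,131),.19))
print("sleeveU",onz(c,*T(362,270),.056),onz(c,*T(364,314),.056),"sleeveL",onz(c,*T(682,294),.027),onz(c,*T(688,343),.027))
print("vial",onz(c,*T(720,90),.05))
E
```

```text
plate
angles [3.87, 3.68, 4.73, 4.53] rms [1.05, 0.58, 1.4, 0.49]
corners [[0.5478000044822693, -0.024399999529123306], [0.559499979019165, -0.1979999989271164], [0.4124000072479248, -0.20749999582767487], [0.39820000529289246, -0.03620000183582306]] centre [ 0.4795 -0.1165] sides [0.174, 0.1474, 0.1718, 0.15]
slice
angles [64.62, 65.17, 70.04, 66.47] rms [0.85, 0.42, 0.61, 0.59]
corners [[0.4968999922275543, 0.19499999284744263], [0.4738999903202057, 0.14659999310970306], [0.40119999647140503, 0.18019999563694], [0.4189999997615814, 0.2290000021457672]] centre [0.4477 0.1877] sides [0.0536, 0.0801, 0.0519, 0.085]
window lower
angles [6.64, 3.29, 6.1, 4.3] rms [0.42, 0.46, 0.2, 0.32]
corners [[0.5120000243186951, -0.14010000228881836], [0.5160999894142151, -0.17470000684261322], [0.4519999921321869, -0.17829999327659607], [0.44839999079704285, -0.14489999413490295]] centre [ 0.4821 -0.1595] sides [0.0347, 0.0641, 0.0336, 0.0638]
rim [ 0.57349202 -0.08092648  0.21      ] [ 0.57852928 -0.08304199  0.19      ]
sleeveU [0.50839593 0.00578402 0.056     ] [0.47479946 0.0059099  0.056     ] sleeveL [ 0.48496268 -0.23923905  0.027     ] [ 0.44699998 -0.24076104  0.027     ]
vial [ 0.63898164 -0.27700125  0.05      ]
```

Emit:
servo_tool(
  commands=[
    [1,[-0.5,0.6,0.15],[0,0,0]],
    [1,[-0.5,0.6,0.15],[0,0,0]],
    [1,[-0.5,0.6,0.15],[0,0,0]],
    [1,[-0.5,0.6,0.15],[0,0,0]],
    [1,[-0.5,0.6,0.15],[0,0,0]],
    [1,[-0.5,0.6,0.15],[0,0,0]],
    [1,[-0.5,0.6,0.15],[0,0,0]],
    [1,[-0.5,0.6,0.15],[0,0,0]],
    [1,[-0.5,0.6,0.15],[0,0,0]],
    [1,[-0.48,0.58,0.15],[0,0,0.6]],
    [1,[0,0,0],[0,0,0]],
  ],
  grip_force=40,
)

```text
time_s: 1.48
tool_pos: [0.4484, 0.1838, 0.1406]
tcp_rot: [[0.418, 0.908, -0.001], [0.908, -0.418, -0.002], [-0.002, 0.0, -1.0]]
contact_force: [-0.5, 0.6, 0.6]
opening: 1.001
```

```bash
cat >> h.py <<'E'
def plan(target,yaw_deg):
    """print remaining shift (units) in present tool axes and turn (units) to a pointing-down pose with tool x at yaw"""
    from plant import env
    from scipy.spatial.transform import Rotation as R
    o=env.get_obs(); Rm=np.array(o["tcp_rot"]); d=Rm.T@(np.array(target)-np.array(o["tool_pos"]))
    a=np.radians(yaw_deg); Rt=np.array([[np.cos(a),np.sin(a),0],[np.sin(a),-np.cos(a),0],[0,0,-1]])
    rv=R.from_matrix(Rm.T@Rt).as_rotvec(degrees=True)/8
    print("t",round(float(o["time_s"]),2),"pos",np.round(o["tool_pos"],4),"yaw",round(float(np.degrees(np.arctan2(Rm[1,0],Rm[0,0]))),2),"open",round(float(o["opening"]),3),"F",np.round(o["contact_force"],1),"q7",round(float(o["qpos"][6]),2))
    print("shift units",(d/.06).round(3),"turn units",rv.round(3))
E
python3 -c "
from h import *
plan([.4475,.188,.1],66)
from plant import cams
c=cams.camera('top');crop(c,200,150,160,100,5,'pics/t1.png');np.savez('t1.npz',**c)"
```

```text
t 1.48 pos [0.4484 0.1838 0.1406] yaw 65.27 open 1.001 F [-0.5  0.6  0.6] q7 0.66
shift units [ 0.059 -0.042  0.677] turn units [-0.     0.013 -0.091]
```

View pics/t1.png

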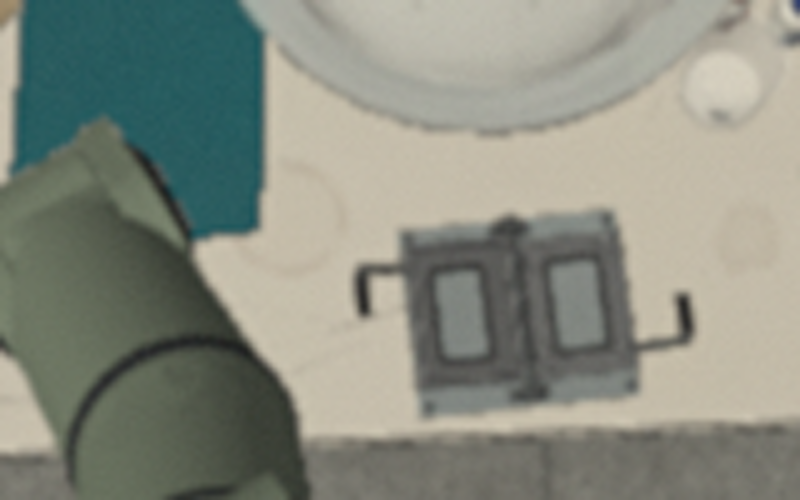

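Emit:
servo_tool(
  commands=[
    [1,[0.06,-0.04,0.5],[0,0,-0.05]],
    [1,[0,0,0.5],[0,0,0]],
    [1,[0,0,0.5],[0,0,0]],
    [1,[0,0,0.4],[0,0,0]],
    [1,[0,0,0],[0,0,0]],
  ],
)

```text
time_s: 2.15
tool_pos: [0.4454, 0.1919, 0.0263]
tcp_rot: [[0.405, 0.914, -0.003], [0.914, -0.405, -0.001], [-0.002, -0.002, -1.0]]
contact_force: [0.2, 0.1, 0.2]
opening: 0.998
```

```bash
python3 -c "
from h import *
plan([.4475,.188,.002],66)
from plant import cams
c=cams.camera('scene');crop(c,180,150,130,110,6,'pics/s2.png')"
```

```text
t 2.15 pos [0.4454 0.1919 0.0263] yaw 66.12 open 0.998 F [0.2 0.1 0.2] q7 0.66
shift units [-0.045  0.059  0.405] turn units [-0.014  0.013  0.015]
```

View pics/s2.png

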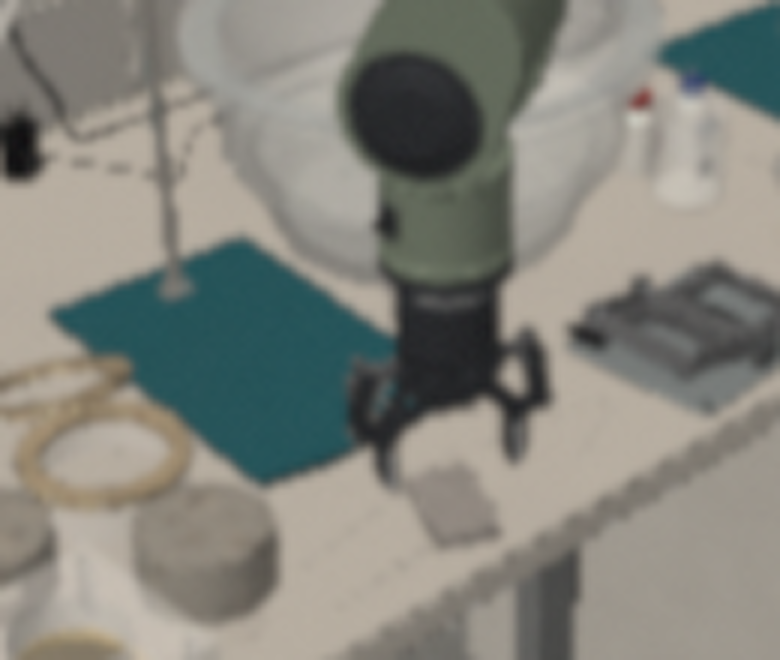

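Emit:
servo_tool(
  commands=[
    [1,[0,0,0],[0,0,0]],
    [1,[0,0,0],[0,0,0]],
  ],
)

```text
time_s: 2.45
tool_pos: [0.4471, 0.1917, 0.0282]
tcp_rot: [[0.406, 0.914, 0.001], [0.914, -0.406, 0.001], [0.001, 0.001, -1.0]]
contact_force: [-0.1, 0.3, -0.3]
opening: 0.999
```

```bash
python3 -c "
from h import *
plan([.4475,.188,.002],66)
from plant import cams
c=cams.camera('scene')
p=proj(c,[.4475,.188,.04]);print('finger mid',(p-[180,150])*6, 'slice',(proj(c,[.4475,.188,.014])-[180,150])*6)
"
```

```text
t 2.45 pos [0.4471 0.1917 0.0282] yaw 66.03 open 0.999 F [-0.1  0.3 -0.3] q7 0.66
shift units [-0.054  0.031  0.437] turn units [ 0.006 -0.009  0.004]
finger mid [452.18104829 464.96101424] slice [452.70626087 494.01523185]
```

Emit:
servo_tool(
  commands=[
    [1,[-0.05,0.03,0.2],[0,0,0]],
    [1,[0,0,0.2],[0,0,0]],
    [1,[0,0,0.04],[0,0,0]],
    [1,[0,0,0],[0,0,0]],
    [0.5,[0,0,0],[0,0,0]],
    [0.3,[0,0,0],[0,0,0]],
    [0.3,[0,0,0],[0,0,0]],
    [0.3,[0,0,0],[0,0,0]],
  ],
)

```text
time_s: 3.5
tool_pos: [0.4473, 0.188, 0.0014]
tcp_rot: [[0.407, 0.914, 0.001], [0.914, -0.407, 0.0], [0.0, 0.0, -1.0]]
contact_force: [-1.9, -0.6, 8.6]
opening: 0.572
```

```bash
python3 -c "
from h import *
plan([.4475,.188,.002],66)"
```

```text
t 3.5 pos [0.4473 0.188  0.0014] yaw 66.01 open 0.572 F [-1.9 -0.6  8.6] q7 0.67
shift units [ 0.002  0.003 -0.011] turn units [ 0.003 -0.004  0.002]
```

Emit:
servo_tool(
  commands=[
    [0.3,[0,0,-0.3],[0,0,0]],
    [0.3,[0,0,-0.6],[0,0,0]],
    [0.3,[0,0,-0.6],[0,0,0]],
    [0.3,[0,0,-0.5],[0,0,0]],
    [0.3,[-0.3,0.18,0],[0,0,0]],
    [0.3,[-0.6,0.34,0],[0,0,0]],
    [0.3,[-0.7,0.4,0],[0,0,0]],
    [0.3,[-0.7,0.4,0],[0,0,0]],
    [0.3,[-0.7,0.4,0],[0,0,0]],
    [0.3,[-0.7,0.4,0],[0,0,0]],
    [0.3,[-0.7,0.4,0],[0,0,0]],
    [0.3,[-0.5,0.28,0],[0,0,0]],
    [0.3,[-0.18,0.1,0],[0,0,0]],
    [0.3,[0,0,0],[0,0,-0.8]],
    [0.3,[0,0,0],[0,0,-0.9]],
    [0.3,[0,0,0],[0,0,-0.9]],
    [0.3,[0,0,0],[0,0,-0.9]],
    [0.3,[0,0,0],[0,0,0]],
    [0.3,[0,0,0],[0,0,0]],
    [0.3,[0,0,0],[0,0,0]],
  ],
)

```text
time_s: 6.0
tool_pos: [0.4822, -0.1612, 0.1209]
tcp_rot: [[-0.069, 0.998, -0.0], [0.998, 0.069, -0.0], [-0.0, -0.0, -1.0]]
contact_force: [1.2, 0.4, -1.7]
opening: 0.574
```

```bash
python3 -c "
from h import *
plan([.4825,-.161,.0195],94.1)
from plant import cams
c=cams.camera('top');crop(c,200,150,160,100,5,'pics/t3.png');np.savez('t3.npz',**c)
c=cams.camera('scene');crop(c,230,130,130,100,6,'pics/s3.png');np.savez('s3.npz',**c)"
```

```text
t 6.0 pos [ 0.4822 -0.1612  0.1209] yaw 93.93 open 0.574 F [ 1.2  0.4 -1.7] q7 1.78
shift units [0.003 0.005 1.69 ] turn units [-0.     0.001 -0.021]
```

View pics/t3.png

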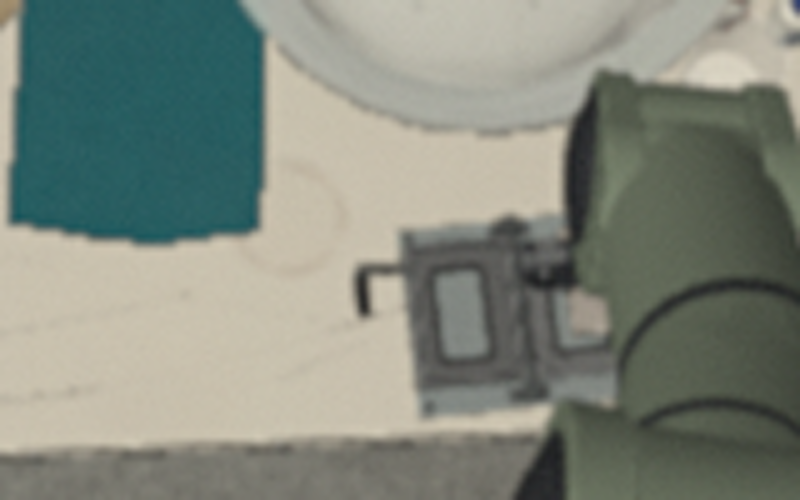

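View pics/s3.png

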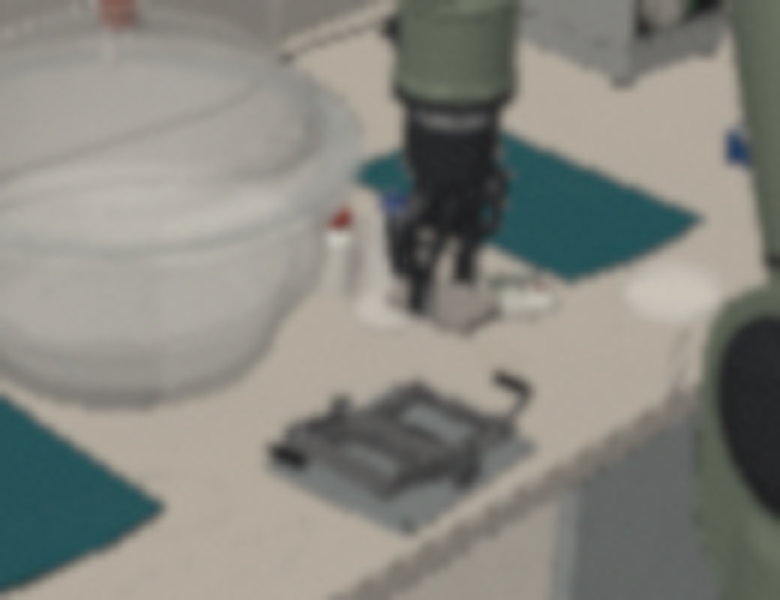

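Emit:
servo_tool(
  commands=[
    [0.3,[0,0,0.4],[0,0,0]],
    [0.3,[0,0,0.4],[0,0,0]],
    [0.3,[0,0,0.4],[0,0,0]],
    [0.3,[0,0,0.1],[0,0,0]],
    [0.3,[0,0,0],[0,0,0]],
    [0.3,[0,0,0],[0,0,0]],
    [0.3,[0,0,0],[0,0,0]],
  ],
)

```text
time_s: 6.98
tool_pos: [0.4826, -0.1615, 0.0436]
tcp_rot: [[-0.07, 0.998, 0.001], [0.998, 0.07, -0.0], [-0.0, 0.001, -1.0]]
contact_force: [-0.2, -0.2, -1.1]
opening: 0.572
```

```bash
python3 -c "
from h import *
plan([.4825,-.161,.0195],94.1)
from plant import cams
c=cams.camera('top');crop(c,280,180,60,50,13,'pics/t4.png');np.savez('t4.npz',**c)
c=cams.camera('scene');crop(c,265,170,70,55,11,'pics/s4.png');np.savez('s4.npz',**c)
s=c
ex=np.array([.9974,.0715,0]);ey=np.array([-.0715,.9974,0])
pin=np.array([.4795,-.1165,0])
for x in(-40,40):
  for y in (-25,25):
    w=np.array([.4825,-.161,0])+ex*x/1000+ey*y/1000
    print(x,y,'slice top',((proj(s,w+[0,0,.0525])-[265,170])*11).round(), 'seat',((proj(s,w+[0,0,.018])-[265,170])*11).round())
"
```

```text
t 6.97 pos [ 0.4826 -0.1615  0.0436] yaw 94.01 open 0.572 F [-0.2 -0.2 -1.1] q7 1.76
shift units [ 0.008 -0.001  0.402] turn units [ 0.008  0.003 -0.012]
-40 -25 slice top [523. 265.] seat [519. 331.]
-40 25 slice top [455. 309.] seat [451. 376.]
40 -25 slice top [379. 204.] seat [376. 269.]
40 25 slice top [310. 246.] seat [308. 312.]
```

View pics/t4.png

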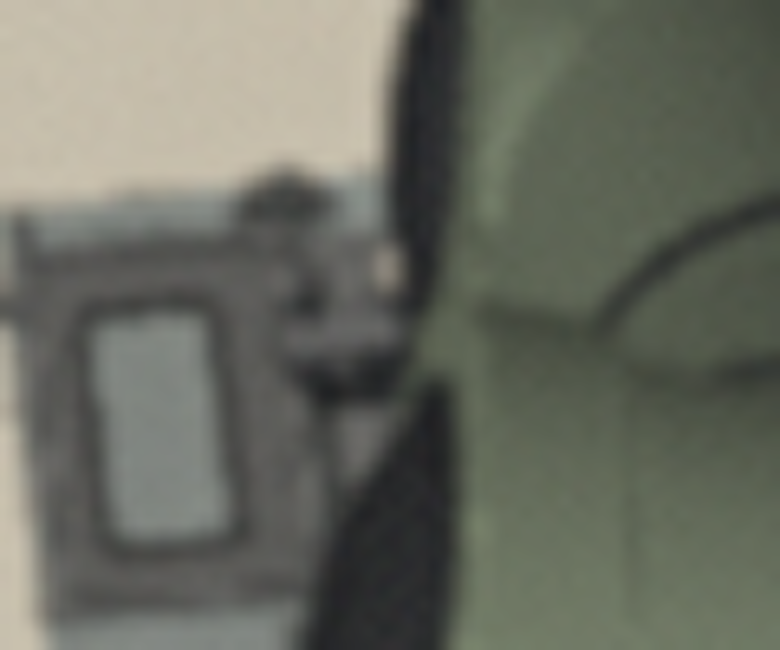

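View pics/s4.png

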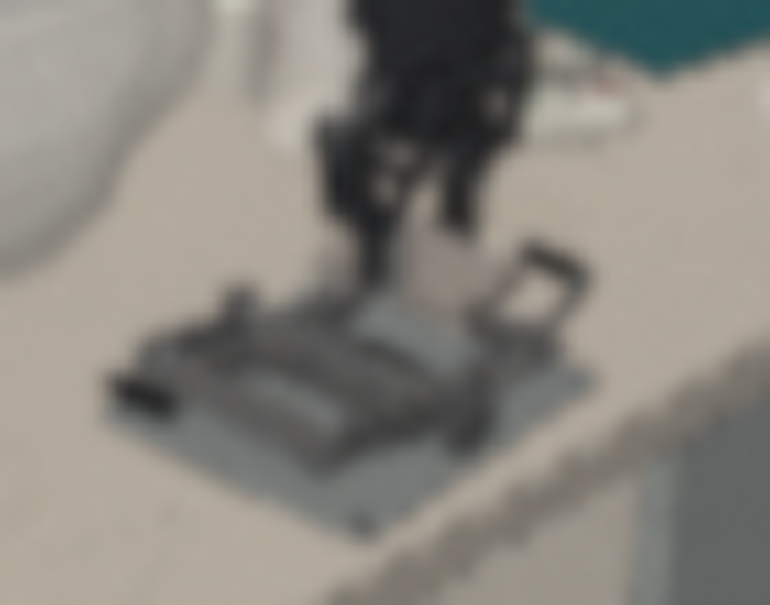

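Emit:
servo_tool(
  commands=[
    [0.3,[0,0,0.15],[0,0,0]],
    [0.3,[0,0,0.1],[0,0,0]],
    [0.3,[0,0,0.06],[0,0,0]],
    [0.3,[0,0,0.04],[0,0,0]],
    [0.3,[0,0,0],[0,0,0]],
    [0.3,[0,0,0],[0,0,0]],
  ],
)

```text
time_s: 7.82
tool_pos: [0.4823, -0.1614, 0.022]
tcp_rot: [[-0.07, 0.998, 0.0], [0.998, 0.07, -0.0], [-0.0, 0.0, -1.0]]
contact_force: [-0.0, 0.2, -1.3]
opening: 0.571
```

```bash
python3 -c "
from h import *
plan([.4825,-.161,.0195],94.1)
from plant import cams
c=cams.camera('scene');crop(c,265,170,70,55,11,'pics/s5.png');np.savez('s5.npz',**c)
"
```

```text
t 7.83 pos [ 0.4823 -0.1614  0.022 ] yaw 94.01 open 0.571 F [-0.   0.2 -1.3] q7 1.75
shift units [0.007 0.004 0.042] turn units [ 0.001  0.001 -0.011]
```

View pics/s5.png

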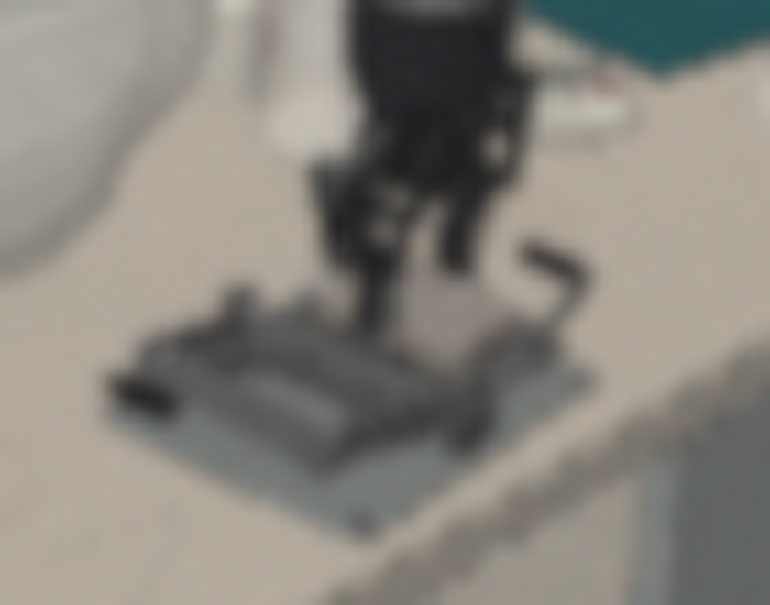

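Emit:
servo_tool(
  commands=[
    [0.3,[0,0,0.03],[0,0,0]],
    [0.3,[0,0,0.02],[0,0,0]],
    [0.3,[0,0,0],[0,0,0]],
    [0.62,[0,0,0],[0,0,0]],
    [0.65,[0,0,0],[0,0,0]],
  ],
)

```text
time_s: 8.5
tool_pos: [0.4823, -0.1614, 0.019]
tcp_rot: [[-0.07, 0.998, 0.0], [0.998, 0.07, -0.0], [-0.0, 0.0, -1.0]]
contact_force: [-0.4, -0.4, -0.3]
opening: 0.648
```

```bash
python3 -c "
from h import *
plan([.4825,-.161,.0195],94.1)"
```

```text
t 8.5 pos [ 0.4823 -0.1614  0.019 ] yaw 94.01 open 0.648 F [-0.4 -0.4 -0.3] q7 1.75
shift units [ 0.006  0.004 -0.008] turn units [ 0.001  0.001 -0.011]
```

Emit:
servo_tool(
  commands=[
    [0.65,[0,0,-0.3],[0,0,0]],
    [0.65,[0,0,-0.6],[0,0,0]],
    [0.65,[0,0,-0.7],[0,0,0]],
    [0.65,[0,0,-0.5],[0,0,0]],
    [0.5,[0.5,0.05,0],[0,0,0]],
    [0.4,[0.7,0.05,0],[0,0,0]],
    [0.4,[0.7,0.05,0],[0,0,0]],
    [0.4,[0.6,0.05,0],[0,0,0]],
    [0.4,[0.26,0.04,0],[0,0,0]],
    [0.4,[0,0,0],[0,0,0]],
    [0.4,[0,0,0],[0,0,0]],
  ],
)

```text
time_s: 9.88
tool_pos: [0.4849, 0.0035, 0.1449]
tcp_rot: [[-0.069, 0.998, -0.0], [0.998, 0.069, -0.001], [-0.001, -0.0, -1.0]]
contact_force: [-0.2, 0.3, 0.5]
opening: 0.396
```

```bash
python3 -c "
from h import *
plan([.485,.0046,.036],94.1)
from plant import cams
c=cams.camera('top');crop(c,270,180,80,60,10,'pics/t6.png');np.savez('t6.npz',**c)
c=cams.camera('scene');crop(c,265,170,70,55,11,'pics/s6.png');np.savez('s6.npz',**c)
"
```

```text
t 9.88 pos [0.4849 0.0035 0.1449] yaw 93.94 open 0.396 F [-0.2  0.3  0.5] q7 1.43
shift units [0.019 0.003 1.814] turn units [-0.002  0.004 -0.02 ]
```

View pics/t6.png

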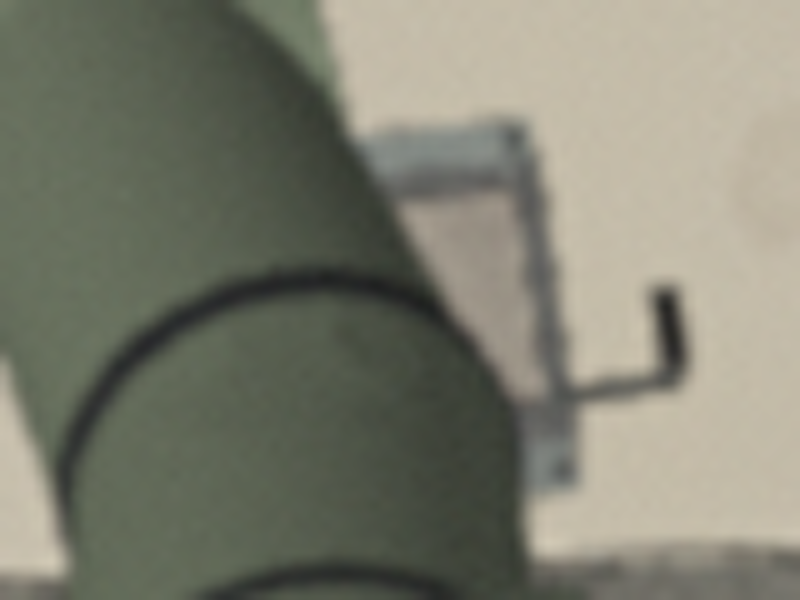

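View pics/s6.png

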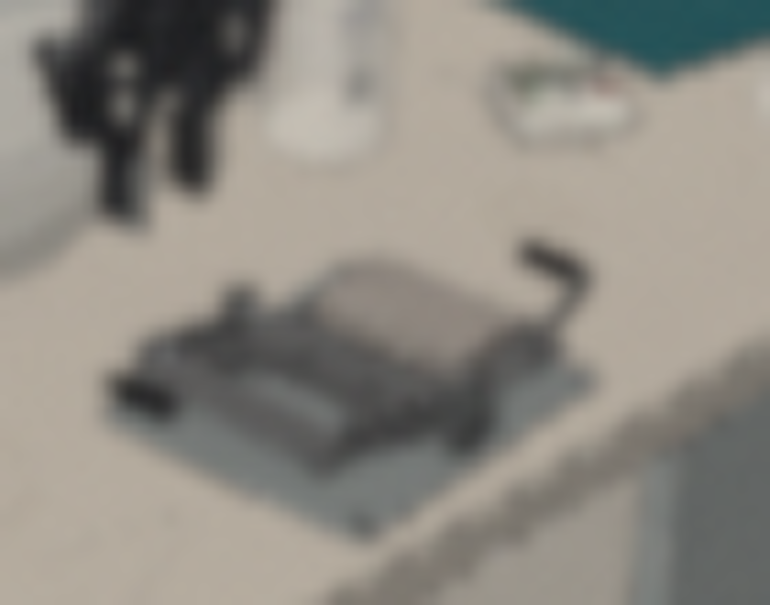

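```bash
python3 - <<'E'
from h import *
ex=np.array([.9974,.0715]);ey=np.array([-.0715,.9974]);pin=np.array([.4795,-.1165])
for n in('t6','s6'):
    c=dict(np.load(n+'.npz')); f=c["frame"].astype(int); pts=[];px=[]
    r=(180,240,270,350) if n=='t6' else (170,225,265,335)
    for v in range(r[0],r[1]):
        for u in range(r[2],r[3]):
            p=depthpt(c,u,v); 
            R,G,B=f[v,u]
            if .02<p[2]<.045 and R-B>8 and R>110:
                q=(p[:2]-pin); pts.append([q@ex,q@ey,p[2]]);px.append((u,v))
    p=np.array(pts); print(n,len(p),'min',np.percentile(p,2,0).round(4),'max',np.percentile(p,98,0).round(4),'mean',p.mean(0).round(4))
    A=np.c_[p[:,:2]-np.median(p[:,:2],0),np.ones(len(p))]; print('plane',np.linalg.lstsq(A,p[:,2],rcond=None)[0].round(3))
T=lambda u,v:(270+u/10-.45,180+v/10-.45)
c=dict(np.load('t6.npz'))
for a,b,nm in ((T(405,195),T(512,185),'far'),(T(518,200),T(547,395),'outer')):
    m,d,r=edge(c,a,b,.032,half=1.5); q=m-pin; print(nm,'local',(q@ex).round(4),(q@ey).round(4),'ang',np.degrees(np.arctan2(d[1],d[0])),r)
print('handle L',onz(c,*T(663,288),.031),onz(c,*T(675,380),.031))
E
```

```text
t6 189 min [-0.0376 -0.1196  0.0223] max [ 0.0395 -0.03    0.0391] mean [ 0.0056 -0.0594  0.0313]
plane [-0.008  0.07   0.031]
s6 193 min [-0.041  -0.2641  0.0206] max [0.1694 0.0375 0.0433] mean [ 0.0608 -0.0749  0.029 ]
plane [0.03  0.011 0.028]
far local 0.0401 -0.0499 ang -83.52108 0.28309017
outer local -0.0021 -0.0699 ang 2.4616153 0.40516117
handle L [ 0.48450743 -0.23791311  0.031     ] [ 0.44893349 -0.23962028  0.031     ]
```

```bash
python3 - <<'E'
from h import *
c=dict(np.load('top0.npz'));s=dict(np.load('s6.npz'))
def blob(c,r,th):
    g=c["frame"].max(2).astype(float); w=np.clip(th-g[r[1]:r[3],r[0]:r[2]],0,None)
    vv,uu=np.mgrid[r[1]:r[3],r[0]:r[2]]; print(w.round().astype(int)); return (w*uu).sum()/w.sum(),(w*vv).sum()/w.sum()
a=blob(c,(268,203,278,216),90); b=blob(s,(272,202,284,210),80); print(a,b)
d1=ray(c,*a);d2=ray(s,*b);A=np.c_[d1,-d2];t=np.linalg.lstsq(A,s["xyz"]-c["xyz"],rcond=None)[0]
print(c["xyz"]+d1*t[0],s["xyz"]+d2*t[1])
E
```

```text
[[ 0  0  0  0  0  0  0  0  0  0]
 [ 0  0  0  0 16  7  0  0  0  0]
 [ 0  0  0  0 34  0  0  0  0  0]
 [ 0  0  0  8 41  0  0  0  0  0]
 [ 0  0  0  1 45  0  0  0  0  0]
 [ 0  0  0  0 47  0  0  0  0  0]
 [ 0  0  0  0 46  4  0  0  0  0]
 [ 0  0  0  0 42 10  0  0  0  0]
 [ 0  0  0  0 38 16  0  0  0  0]
 [ 0  0  0  0 11  6  0  0  0  0]
 [ 0  0  0  0  0  0  0  0  0  0]
 [ 0  0  0  0  0  0  0  0  0  0]
 [ 0  0  0  0  0  0  0  0  0  0]]
[[ 0  0  0  0  0  0  0  0  0  0  0  0]
 [ 0  0  0  0  0  0  0  0  0  0  0  0]
 [ 0  0  0  0  0  7  5  0  0  0  0  0]
 [ 0  0  0  0 24 33 29 21  8  0  0  0]
 [ 0  0  0  0 12 27 33 35 20  0  0  0]
 [ 0  0  0  0  0  0  9 20 10  0  0  0]
 [ 0  0  0  0  0  0  0  0  0  0  0  0]
 [ 0  0  0  0  0  0  0  0  0  0  0  0]]
(np.float64(272.09139784946234), np.float64(208.1236559139785)) (np.float64(278.0443686006826), np.float64(205.65870307167236))
[0.49193923 0.00608674 0.05123911] [0.48986952 0.00435857 0.05094622]
```

Emit:
servo_tool(
  commands=[
    [0.4,[0.03,0.04,0.4],[0,0,0]],
    [0.4,[0,0,0.6],[0,0,0]],
    [0.4,[0,0,0.5],[0,0,0]],
    [0.4,[0,0,0.25],[0,0,0]],
    [0.4,[0,0,0.13],[0,0,0]],
    [0.4,[0,0,0],[0,0,0]],
    [0.4,[0,0,0],[0,0,0]],
  ],
)

```text
time_s: 10.85
tool_pos: [0.4877, 0.0068, 0.0329]
tcp_rot: [[-0.07, 0.998, 0.001], [0.998, 0.07, 0.0], [0.0, 0.001, -1.0]]
contact_force: [-0.1, 1.0, 0.3]
opening: 0.399
```

```bash
python3 -c "
from h import *
plan([.487,.0055,.032],94.1)
from plant import cams
c=cams.camera('scene');crop(c,255,170,70,55,11,'pics/s7.png');np.savez('s7.npz',**c)
"
```

```text
t 10.85 pos [0.4877 0.0068 0.0329] yaw 94.0 open 0.399 F [-0.1  1.   0.3] q7 1.39
shift units [-0.02  -0.013  0.015] turn units [ 0.008 -0.    -0.012]
```

View pics/s7.png

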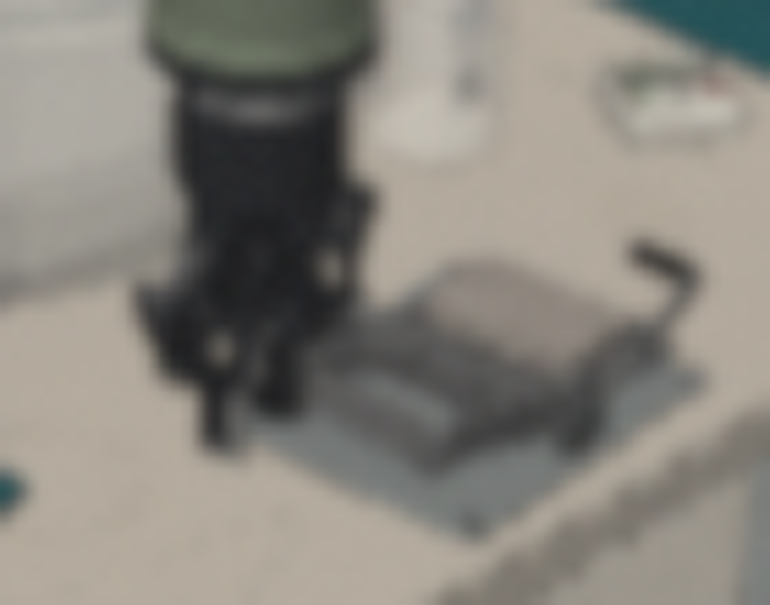

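Straddling the sleeve (fingers near (220,440) and (280,400)). Close on it.

Emit:
servo_tool(
  commands=[
    [0.1,[0,0,0],[0,0,0]],
    [0.05,[0,0,0],[0,0,0]],
    [0.05,[0,0,0],[0,0,0]],
    [0.05,[0,0,0],[0,0,0]],
    [0.05,[0,0,0],[0,0,0]],
  ],
  grip_force=50,
)

```text
time_s: 11.52
tool_pos: [0.4874, 0.007, 0.0322]
tcp_rot: [[-0.07, 0.998, 0.0], [0.998, 0.07, 0.0], [0.0, 0.0, -1.0]]
contact_force: [1.3, 4.5, 2.2]
opening: 0.12
```

```bash
python3 -c "
from h import *
plan([.487,.0055,.032],94.1)"
```

```text
t 11.53 pos [0.4874 0.007  0.0322] yaw 94.03 open 0.12 F [1.3 4.5 2.2] q7 1.39
shift units [-0.025 -0.009  0.003] turn units [ 0.003 -0.001 -0.009]
```

```bash
cat >> h.py <<'E'
def arc(phis,R=.1243):
    y=R*np.cos(phis);z=R*np.sin(phis)
    for a,b,p in zip(np.diff(y)/.06,-np.diff(z)/.06,phis[1:]): print(f"[{a:.2f},0,{b:.2f}] phi {p:.2f}",end=' ; ')
    print()
E
python3 -c "
from h import *
import numpy as np
arc(np.concatenate([[.212,.26,.36],np.linspace(.5,2.78,16),[2.88,2.96,3.03,3.08,3.12,3.14]]))"
```

```text
[-0.02,0,-0.10] phi 0.26 ; [-0.06,0,-0.20] phi 0.36 ; [-0.12,0,-0.26] phi 0.50 ; [-0.17,0,-0.26] phi 0.65 ; [-0.21,0,-0.23] phi 0.80 ; [-0.24,0,-0.20] phi 0.96 ; [-0.27,0,-0.16] phi 1.11 ; [-0.29,0,-0.12] phi 1.26 ; [-0.31,0,-0.07] phi 1.41 ; [-0.31,0,-0.03] phi 1.56 ; [-0.31,0,0.02] phi 1.72 ; [-0.31,0,0.07] phi 1.87 ; [-0.29,0,0.11] phi 2.02 ; [-0.27,0,0.16] phi 2.17 ; [-0.25,0,0.20] phi 2.32 ; [-0.21,0,0.23] phi 2.48 ; [-0.17,0,0.26] phi 2.63 ; [-0.13,0,0.28] phi 2.78 ; [-0.06,0,0.20] phi 2.88 ; [-0.04,0,0.16] phi 2.96 ; [-0.02,0,0.14] phi 3.03 ; [-0.01,0,0.10] phi 3.08 ; [-0.00,0,0.08] phi 3.12 ; [-0.00,0,0.04] phi 3.14 ;
```

Emit:
servo_tool(
  commands=[
    [0.05,[-0.02,0,-0.1],[0,0,0]],
    [0.05,[-0.06,0,-0.2],[0,0,0]],
    [0.05,[-0.12,0,-0.26],[0,0,0]],
    [0.05,[-0.17,0,-0.26],[0,0,0]],
    [0.05,[-0.21,0,-0.23],[0,0,0]],
    [0.05,[-0.24,0,-0.2],[0,0,0]],
    [0.05,[-0.27,0,-0.16],[0,0,0]],
    [0.05,[-0.29,0,-0.12],[0,0,0]],
    [0.05,[0,0,0],[0,0,0]],
    [0.05,[0,0,0],[0,0,0]],
  ],
)

```text
time_s: 12.78
tool_pos: [0.4927, -0.0775, 0.1242]
tcp_rot: [[-0.068, 0.998, -0.0], [0.998, 0.068, -0.001], [-0.001, -0.0, -1.0]]
contact_force: [8.5, -7.2, -18.5]
opening: 0.12
```

```bash
python3 -c "
from h import *
import numpy as np
ph=1.26
ex=np.array([.9974,.0715]);ey=np.array([-.0715,.9974]);pin=np.array([.4795,-.1165])
p=pin+ex*.0167+ey*.1243*np.cos(ph)
plan([*p,.006+.1243*np.sin(ph)],94.1)
from plant import cams
c=cams.camera('scene');crop(c,240,150,90,70,8,'pics/s8.png');np.savez('s8.npz',**c)
"
```

```text
t 12.78 pos [ 0.4927 -0.0775  0.1242] yaw 93.92 open 0.12 F [  8.5  -7.2 -18.5] q7 1.59
shift units [ 0.001  0.013 -0.003] turn units [-0.001  0.007 -0.022]
```

View pics/s8.png

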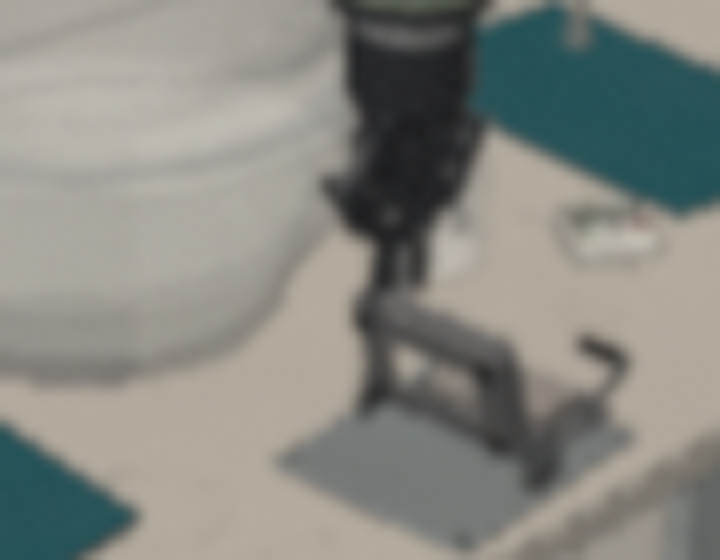

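Emit:
servo_tool(
  commands=[
    [0.05,[-0.31,0.01,-0.04],[0,0,0]],
    [0.05,[-0.31,0.01,0.0],[0,0,0]],
    [0.05,[-0.31,0,0.02],[0,0,0]],
    [0.05,[-0.3,0,0.07],[0,0,0]],
    [0.05,[-0.29,0,0.11],[0,0,0]],
    [0.05,[0,0,0],[0,0,0]],
    [0.05,[0,0,0],[0,0,0]],
  ],
)

```text
time_s: 13.7
tool_pos: [0.4992, -0.1691, 0.1156]
tcp_rot: [[-0.068, 0.998, -0.001], [0.998, 0.068, -0.002], [-0.002, -0.001, -1.0]]
contact_force: [-6.8, -10.5, 12.2]
opening: 0.121
```

```bash
python3 -c "
from h import *
import numpy as np
ph=2.02
ex=np.array([.9974,.0715]);ey=np.array([-.0715,.9974]);pin=np.array([.4795,-.1165])
p=pin+ex*.0167+ey*.1243*np.cos(ph)
plan([*p,.006+.1243*np.sin(ph)],94.1)
from plant import cams
"
```

```text
t 13.7 pos [ 0.4992 -0.1691  0.1156] yaw 93.88 open 0.121 F [ -6.8 -10.5  12.2] q7 1.76
shift units [-0.001  0.013 -0.04 ] turn units [-0.01   0.012 -0.028]
```

Emit:
servo_tool(
  commands=[
    [0.05,[-0.28,-0.01,0.14],[0,0,0]],
    [0.05,[-0.25,0,0.2],[0,0,0]],
    [0.05,[-0.21,0,0.23],[0,0,0]],
    [0.05,[-0.17,0,0.26],[0,0,0]],
    [0.05,[-0.13,0,0.27],[0,0,0]],
    [0.05,[-0.06,0,0.2],[0,0,0]],
    [0.05,[-0.04,0,0.16],[0,0,0]],
    [0.05,[0,0,0],[0,0,0]],
    [0.05,[0,0,0],[0,0,0]],
  ],
)

```text
time_s: 14.82
tool_pos: [0.5035, -0.2355, 0.0264]
tcp_rot: [[-0.069, 0.998, -0.002], [0.998, 0.069, 0.0], [0.0, -0.002, -1.0]]
contact_force: [-5.8, -2.9, -2.8]
opening: 0.122
```

```bash
python3 -c "
from h import *
import numpy as np
ph=2.96
ex=np.array([.9974,.0715]);ey=np.array([-.0715,.9974]);pin=np.array([.4795,-.1165])
p=pin+ex*.0167+ey*.1243*np.cos(ph)
plan([*p,.006+.1243*np.sin(ph)],94.1)
from plant import cams
c=cams.camera('scene');crop(c,240,150,90,70,8,'pics/s9.png');np.savez('s9.npz',**c)
"
```

```text
t 14.82 pos [ 0.5035 -0.2355  0.0264] yaw 93.97 open 0.122 F [-5.8 -2.9 -2.8] q7 1.86
shift units [-0.03   0.021 -0.035] turn units [-0.016 -0.001 -0.016]
```

View pics/s9.png

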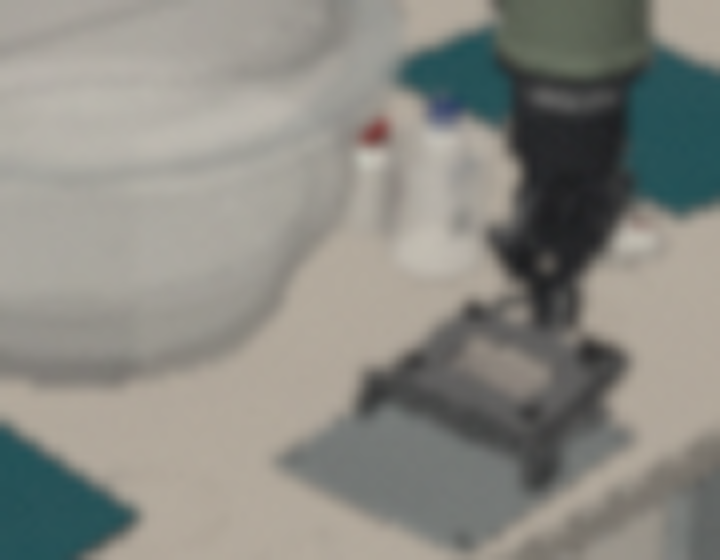

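Emit:
servo_tool(
  commands=[
    [0.05,[-0.01,0,0.1],[0,0,0]],
    [0.05,[0,0,0.08],[0,0,0]],
    [0.05,[0,0,0.06],[0,0,0]],
    [0.05,[0,0,0.05],[0,0,0]],
    [0.05,[0,0,0.03],[0,0,0]],
    [0.05,[0,0,0],[0,0,0]],
    [0.05,[0,0,0],[0,0,0]],
  ],
)

```text
time_s: 15.75
tool_pos: [0.5037, -0.2372, 0.0075]
tcp_rot: [[-0.069, 0.998, -0.002], [0.998, 0.069, -0.001], [-0.001, -0.002, -1.0]]
contact_force: [-6.5, -8.8, -2.4]
opening: 0.117
```

```bash
python3 -c "
from h import *
plan([.4988,-.240,.006],94.1)
from plant import cams
c=cams.camera('scene');crop(c,240,150,90,70,8,'pics/s10.png');np.savez('s10.npz',**c)
"
```

```text
t 15.75 pos [ 0.5037 -0.2372  0.0075] yaw 93.93 open 0.117 F [-6.5 -8.8 -2.4] q7 1.85
shift units [-0.042 -0.084  0.025] turn units [-0.012  0.008 -0.021]
```

View pics/s10.png

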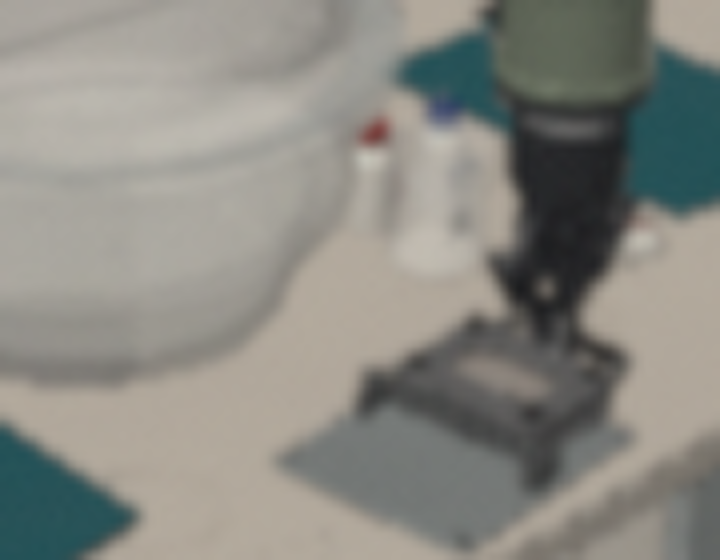

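Emit:
servo_tool(
  commands=[
    [0.05,[-0.02,0,0.03],[0,0,0]],
    [0.05,[0,0,0.02],[0,0,0]],
    [0.05,[0,0,0],[0,0,0]],
    [0.05,[0,0,0],[0,0,0]],
  ],
)

```text
time_s: 16.3
tool_pos: [0.5038, -0.2373, 0.0047]
tcp_rot: [[-0.069, 0.998, -0.002], [0.998, 0.069, -0.0], [-0.0, -0.002, -1.0]]
contact_force: [-7.7, -1.7, 8.0]
opening: 0.122
```

Emit:
servo_tool(
  commands=[
    [0.05,[0,0,0.02],[0,0,0]],
    [0.05,[0,0,0],[0,0,0]],
    [0.35,[0,0,0],[0,0,0]],
    [0.35,[0,0,0],[0,0,0]],
    [0.35,[0,0,0],[0,0,0]],
  ],
)

```text
time_s: 16.92
tool_pos: [0.5052, -0.2367, 0.0033]
tcp_rot: [[-0.07, 0.998, 0.0], [0.998, 0.07, 0.0], [0.0, 0.0, -1.0]]
contact_force: [0.1, 0.2, -0.5]
opening: 0.347
```

```bash
python3 -c "
from h import *
plan([.4882,-.240,.006],94.1)
from plant import cams
c=cams.camera('scene');crop(c,240,150,90,70,8,'pics/s11.png');np.savez('s11.npz',**c)
c=cams.camera('top');crop(c,270,180,80,60,10,'pics/t11.png');np.savez('t11.npz',**c)
"
```

```text
t 16.93 pos [ 0.5052 -0.2367  0.0033] yaw 94.02 open 0.347 F [ 0.1  0.2 -0.5] q7 1.85
shift units [-0.035 -0.286 -0.044] turn units [ 0.003 -0.    -0.01 ]
```

View pics/s11.png

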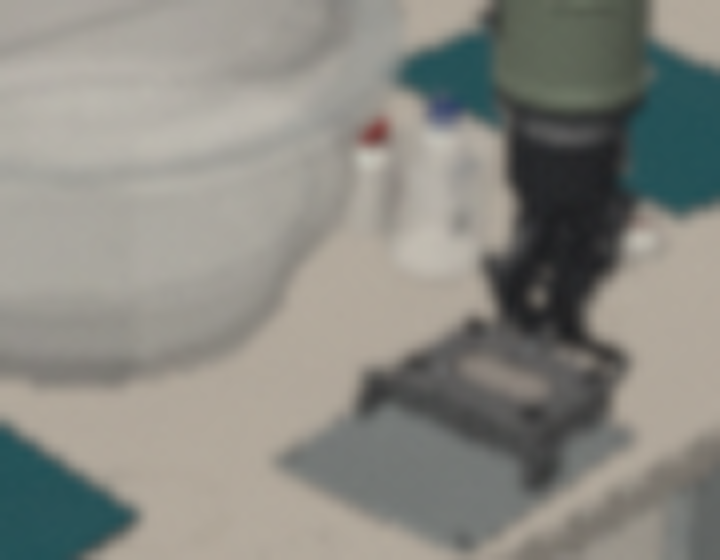

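View pics/t11.png

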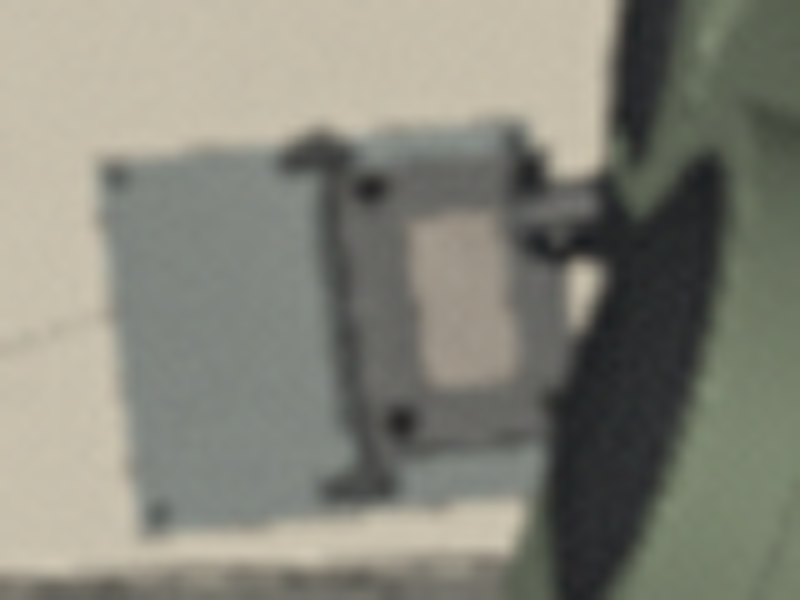

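```bash
python3 - <<'E'
from h import *
ex=np.array([.9974,.0715]);ey=np.array([-.0715,.9974]);pin=np.array([.4795,-.1165])
c=dict(np.load('t11.npz')); f=c['frame'].astype(int);P=[]
for v in range(195,228):
  for u in range(300,330):
    p=depthpt(c,u,v);q=p[:2]-pin;x,y=q@ex,q@ey
    if abs(x)<.05 and -.08<y<-.008 and .035<p[2]<.055 and f[v,u,0]-f[v,u,2]<6: P.append([x,y,p[2]])
P=np.array(P);A=np.c_[P[:,:2],np.ones(len(P))];r=np.linalg.lstsq(A,P[:,2],rcond=None)[0];print(len(P),r.round(4),'z at y=-.045',r[2]-.045*r[1],'pin',r[2])
E
```

```text
217 [0.0063 0.0057 0.0419] z at y=-.045 0.04161907634391817 pin 0.041873429357410126
```

Emit:
servo_tool(
  commands=[
    [0.35,[0,-0.14,-0.03],[0,0,0]],
    [0.35,[0,-0.14,0],[0,0,0]],
    [0.35,[0,0,0],[0,0,0]],
    [0.35,[0,0,0],[0,0,0]],
    [0.05,[0,0,0],[0,0,0]],
    [0.03,[0,0,0],[0,0,0]],
    [0.03,[0,0,0],[0,0,0]],
    [0.03,[0,0,0],[0,0,0]],
  ],
  grip_force=80,
)

```text
time_s: 18.02
tool_pos: [0.4884, -0.2383, 0.0053]
tcp_rot: [[-0.07, 0.998, 0.001], [0.998, 0.07, -0.001], [-0.001, 0.001, -1.0]]
contact_force: [1.4, -5.2, 3.4]
opening: 0.109
```

```bash
python3 -c "
from h import *
plan([.4882,-.240,.006],94.1)
from plant import cams
c=cams.camera('scene');crop(c,240,150,90,70,8,'pics/s12.png');np.savez('s12.npz',**c)
"
```

```text
t 18.02 pos [ 0.4884 -0.2383  0.0053] yaw 94.0 open 0.109 F [ 1.4 -5.2  3.4] q7 1.86
shift units [-0.028 -0.005 -0.012] turn units [ 0.004  0.004 -0.012]
```

View pics/s12.png

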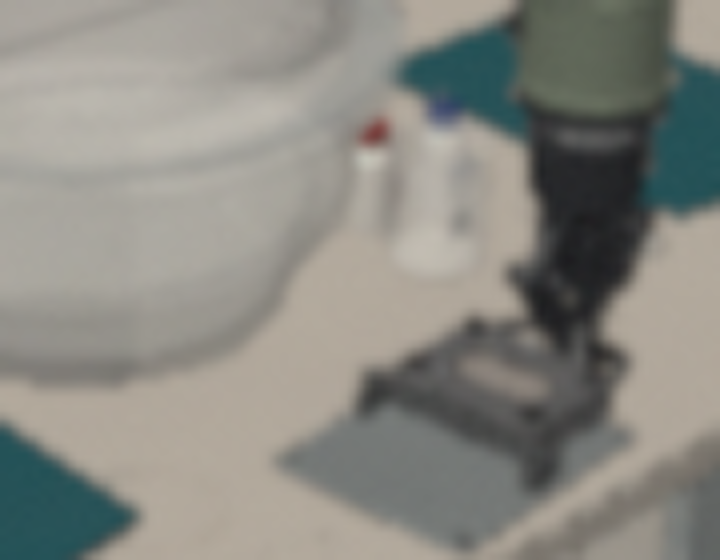

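```bash
python3 -c "
from h import *
arc(np.concatenate([[3.14,3.08,2.98],np.linspace(2.85,.3,18),[.2,.13,.08,.04,.01,0]]),R=.124)"
```

```text
[0.00,0,-0.12] phi 3.08 ; [0.02,0,-0.21] phi 2.98 ; [0.06,0,-0.26] phi 2.85 ; [0.11,0,-0.29] phi 2.70 ; [0.15,0,-0.27] phi 2.55 ; [0.19,0,-0.24] phi 2.40 ; [0.23,0,-0.21] phi 2.25 ; [0.25,0,-0.18] phi 2.10 ; [0.28,0,-0.14] phi 1.95 ; [0.30,0,-0.09] phi 1.80 ; [0.31,0,-0.05] phi 1.65 ; [0.31,0,-0.00] phi 1.50 ; [0.31,0,0.04] phi 1.35 ; [0.30,0,0.09] phi 1.20 ; [0.28,0,0.13] phi 1.05 ; [0.26,0,0.17] phi 0.90 ; [0.23,0,0.21] phi 0.75 ; [0.19,0,0.24] phi 0.60 ; [0.16,0,0.27] phi 0.45 ; [0.11,0,0.29] phi 0.30 ; [0.05,0,0.20] phi 0.20 ; [0.02,0,0.14] phi 0.13 ; [0.01,0,0.10] phi 0.08 ; [0.00,0,0.08] phi 0.04 ; [0.00,0,0.06] phi 0.01 ; [0.00,0,0.02] phi 0.00 ;
```

Emit:
servo_tool(
  commands=[
    [0.03,[0,0,-0.12],[0,0,0]],
    [0.03,[0.02,0,-0.21],[0,0,0]],
    [0.03,[0.06,0,-0.26],[0,0,0]],
    [0.03,[0.11,0,-0.29],[0,0,0]],
    [0.03,[0.15,0,-0.27],[0,0,0]],
    [0.03,[0,0,0],[0,0,0]],
    [0.03,[0,0,0],[0,0,0]],
  ],
)

```text
time_s: 18.95
tool_pos: [0.487, -0.2178, 0.0738]
tcp_rot: [[-0.07, 0.998, 0.001], [0.998, 0.07, -0.0], [-0.0, 0.0, -1.0]]
contact_force: [4.2, -3.5, 0.0]
opening: 0.107
```

```bash
cat >> h.py <<'E'
def onarc(ph):
    ex=np.array([.9974,.0715]);ey=np.array([-.0715,.9974]);pin=np.array([.4795,-.1165])
    p=pin+ex*.000+ey*(.0015+.124*np.cos(ph)); plan([*p,.006+.124*np.sin(ph)],94.1)
    from plant import env
    F=np.array(env.get_obs()["contact_force"]); print("F radial",F[1]*np.cos(ph)+F[2]*np.sin(ph),"tang",-F[1]*np.sin(ph)+F[2]*np.cos(ph))
E
python3 -c "
from h import *
onarc(2.55)
from plant import cams
c=cams.camera('scene');crop(c,240,150,90,70,8,'pics/s13.png')
"
```

```text
t 18.95 pos [ 0.487  -0.2178  0.0738] yaw 94.02 open 0.107 F [ 4.2 -3.5  0. ] q7 1.85
shift units [ 0.002 -0.004 -0.023] turn units [ 0.004  0.001 -0.01 ]
F radial 2.8851629483395453 tang 1.928592500542371
```

View pics/s13.png

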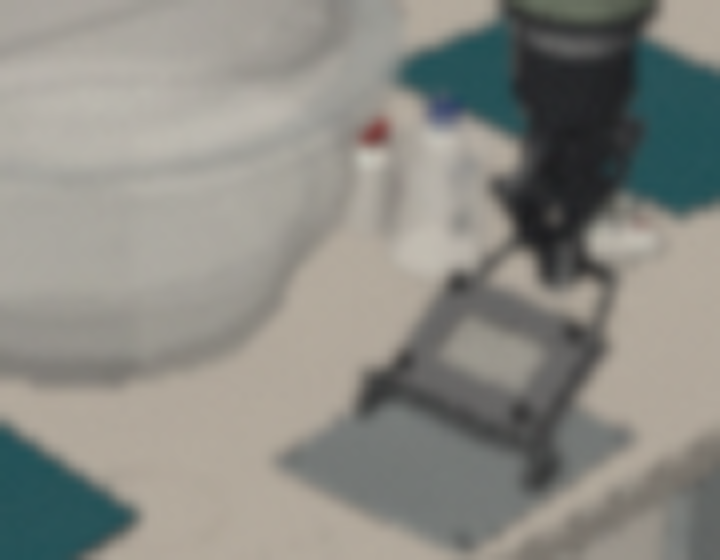

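Emit:
servo_tool(
  commands=[
    [0.03,[0.19,0,-0.24],[0,0,0]],
    [0.03,[0.23,0,-0.21],[0,0,0]],
    [0.03,[0.25,0,-0.18],[0,0,0]],
    [0.03,[0.28,0,-0.14],[0,0,0]],
    [0.03,[0.3,0,-0.09],[0,0,0]],
    [0.03,[0,0,0],[0,0,0]],
    [0.03,[0,0,0],[0,0,0]],
  ],
)

```text
time_s: 19.88
tool_pos: [0.4822, -0.143, 0.1259]
tcp_rot: [[-0.07, 0.998, 0.001], [0.998, 0.07, -0.0], [-0.0, 0.001, -1.0]]
contact_force: [2.1, -2.4, 11.7]
opening: 0.111
```

```bash
python3 -c "
from h import *
onarc(1.8)
from plant import cams
c=cams.camera('scene');crop(c,230,130,100,80,7,'pics/s14.png')
"
```

```text
t 19.88 pos [ 0.4822 -0.143   0.1259] yaw 94.02 open 0.111 F [ 2.1 -2.4 11.7] q7 1.72
shift units [-0.001 -0.013 -0.014] turn units [ 0.009  0.003 -0.01 ]
F radial 11.94783470174997 tang -0.3412678910025564
```

View pics/s14.png

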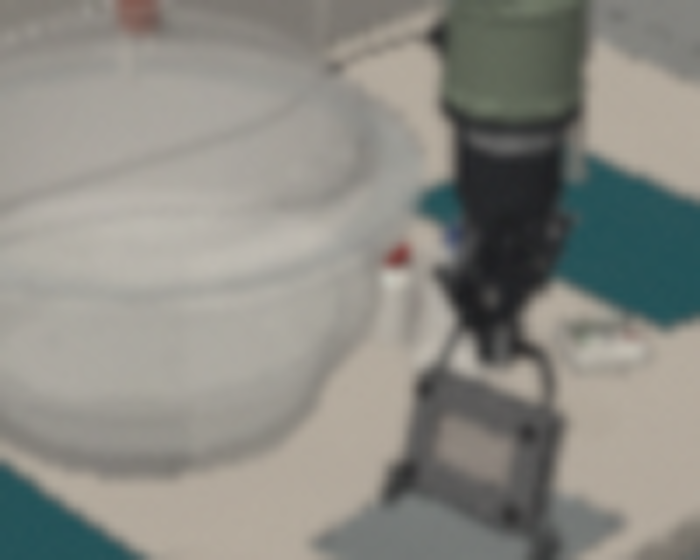

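Emit:
servo_tool(
  commands=[
    [0.03,[0.31,0,-0.07],[0,0,0]],
    [0.03,[0.31,0,0.0],[0,0,0]],
    [0.03,[0.31,0,0.04],[0,0,0]],
    [0.03,[0.3,0,0.09],[0,0,0]],
    [0.03,[0.28,0,0.13],[0,0,0]],
    [0.03,[0,0,0],[0,0,0]],
    [0.03,[0,0,0],[0,0,0]],
  ],
)

```text
time_s: 20.8
tool_pos: [0.476, -0.0531, 0.1133]
tcp_rot: [[-0.07, 0.998, 0.001], [0.998, 0.07, -0.001], [-0.001, 0.001, -1.0]]
contact_force: [13.5, -8.5, -19.3]
opening: 0.104
```

```bash
python3 -c "
from h import *
onarc(1.05)
from plant import cams
c=cams.camera('scene');crop(c,230,130,100,80,7,'pics/s15.png')
"
```

```text
t 20.8 pos [ 0.476  -0.0531  0.1133] yaw 94.0 open 0.104 F [ 13.5  -8.5 -19.3] q7 1.53
shift units [-0.004 -0.018 -0.005] turn units [ 0.007  0.004 -0.013]
F radial -21.00428808836045 tang -2.2282784837097553
```

View pics/s15.png

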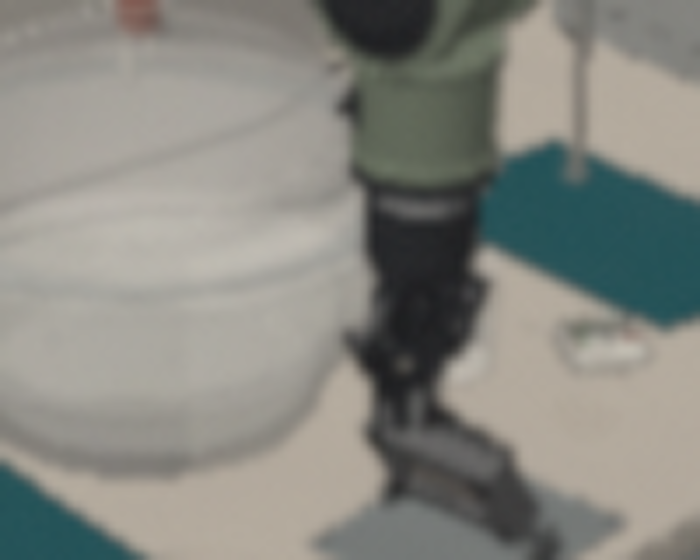

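Emit:
servo_tool(
  commands=[
    [0.03,[0.24,0.02,0.2],[0,0,0]],
    [0.03,[0.23,0.01,0.21],[0,0,0]],
    [0.03,[0.19,0,0.24],[0,0,0]],
    [0.03,[0.16,0,0.27],[0,0,0]],
    [0.03,[0,0,0],[0,0,0]],
    [0.03,[0,0,0],[0,0,0]],
  ],
)

```text
time_s: 21.6
tool_pos: [0.473, -0.003, 0.0587]
tcp_rot: [[-0.07, 0.998, -0.001], [0.998, 0.07, 0.0], [0.0, -0.001, -1.0]]
contact_force: [-1.1, 6.2, -1.4]
opening: 0.107
```

```bash
python3 -c "
from h import *
onarc(.45)
"
```

```text
t 21.6 pos [ 0.473  -0.003   0.0587] yaw 94.03 open 0.107 F [-1.1  6.2 -1.4] q7 1.4
shift units [-0.009 -0.028 -0.02 ] turn units [-0.009 -0.002 -0.009]
F radial 4.951372660175078 tang -3.9665095085514395
```

Emit:
servo_tool(
  commands=[
    [0.03,[0.11,0,0.27],[0,0,0]],
    [0.03,[0.05,0,0.2],[0,0,0]],
    [0.03,[0.02,0,0.14],[0,0,0]],
    [0.03,[0.01,0,0.1],[0,0,0]],
    [0.03,[0,0,0.06],[0,0,0]],
    [0.03,[0,0,0.04],[0,0,0]],
    [0.03,[0,0,0],[0,0,0]],
    [0.03,[0,0,0],[0,0,0]],
  ],
)

```text
time_s: 22.6
tool_pos: [0.4723, 0.0089, 0.0102]
tcp_rot: [[-0.071, 0.997, -0.001], [0.997, 0.071, 0.001], [0.001, -0.001, -1.0]]
contact_force: [-2.9, 9.3, -4.0]
opening: 0.108
```

```bash
python3 -c "
from h import *
onarc(.03)
from plant import cams
c=cams.camera('scene');crop(c,240,150,90,70,8,'pics/s16.png')
"
```

```text
t 22.6 pos [0.4723 0.0089 0.0102] yaw 94.06 open 0.108 F [-2.9  9.3 -4. ] q7 1.36
shift units [-0.003 -0.03   0.008] turn units [-0.006 -0.006 -0.005]
F radial 9.187562079239898 tang -4.2522877799165215
```

View pics/s16.png

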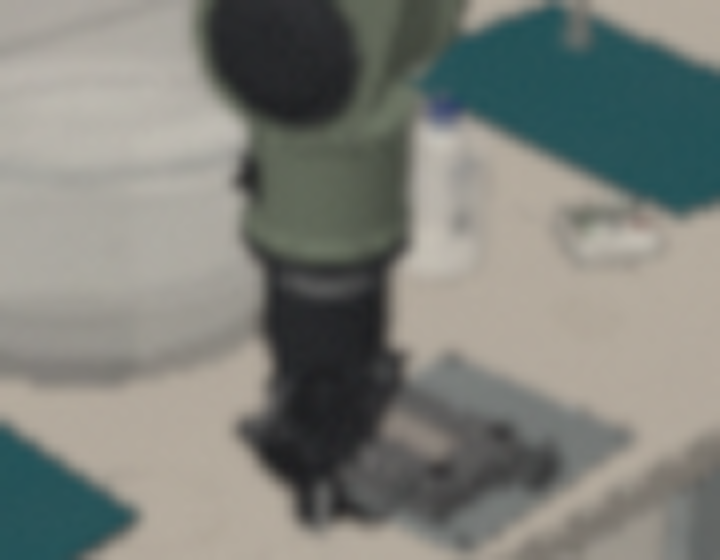

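Still a few mm above flat; ease down until contact.

Emit:
servo_tool(
  commands=[
    [0.03,[0.01,0,0.03],[0,0,0]],
    [0.03,[0,0,0.03],[0,0,0]],
    [0.03,[0,0,0.02],[0,0,0]],
    [0.03,[0,0,0],[0,0,0]],
    [0.03,[0,0,0],[0,0,0]],
  ],
)

```text
time_s: 23.28
tool_pos: [0.4723, 0.009, 0.0054]
tcp_rot: [[-0.07, 0.998, -0.001], [0.998, 0.07, 0.0], [0.0, -0.001, -1.0]]
contact_force: [-3.3, 6.6, -3.6]
opening: 0.108
```

Emit:
servo_tool(
  commands=[
    [0.03,[0,0,0.02],[0,0,0]],
    [0.03,[0,0,0.02],[0,0,0]],
    [0.03,[0,0,0],[0,0,0]],
    [0.03,[0,0,0],[0,0,0]],
  ],
)

```text
time_s: 23.78
tool_pos: [0.4725, 0.009, 0.0043]
tcp_rot: [[-0.07, 0.998, -0.0], [0.998, 0.07, 0.0], [0.0, 0.0, -1.0]]
contact_force: [-11.6, 6.9, 36.0]
opening: 0.107
```

```bash
python3 -c "
from h import *
onarc(.0)
from plant import cams
c=cams.camera('scene');crop(c,250,170,80,60,9,'pics/s17.png');np.savez('s17.npz',**c)
"
```

```text
t 23.77 pos [0.4725 0.009  0.0043] yaw 94.03 open 0.107 F [-11.6   6.9  36. ] q7 1.36
shift units [-0.004 -0.033 -0.029] turn units [ 0.    -0.001 -0.009]
F radial 6.9469903630225565 tang 36.01349579733662
```

View pics/s17.png

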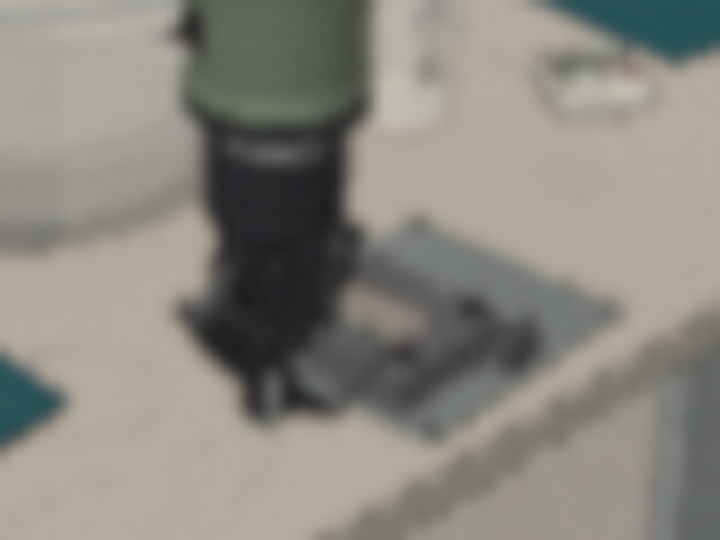

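Emit:
servo_tool(
  commands=[
    [0.03,[0,0,-0.03],[0,0,0]],
    [0.03,[0,0,0],[0,0,0]],
    [0.2,[0,0,0],[0,0,0]],
    [0.35,[0,0,0],[0,0,0]],
    [0.35,[0,0,0],[0,0,0]],
    [0.35,[0,0,0],[0,0,0]],
  ],
)

```text
time_s: 24.58
tool_pos: [0.4727, 0.0086, 0.0051]
tcp_rot: [[-0.07, 0.998, 0.0], [0.998, 0.07, -0.0], [-0.0, -0.0, -1.0]]
contact_force: [-0.3, 0.8, 0.8]
opening: 0.348
```

Emit:
servo_tool(
  commands=[
    [0.35,[0,0,-0.2],[0,0,0]],
    [0.35,[0,0,-0.4],[0,0,0]],
    [0.35,[0,0,-0.6],[0,0,0]],
    [0.35,[0,0,-0.7],[0,0,0]],
    [0.35,[0,0,-0.5],[0,0,0]],
    [0.35,[0.7,0,0],[0,0,0]],
    [0.35,[0.7,0,0],[0,0,0]],
    [0.35,[0.7,0,0],[0,0,0]],
    [0.35,[0.7,0,0],[0,0,0]],
    [0.35,[0,0,0],[0,0,0]],
    [0.35,[0,0,0],[0,0,0]],
  ],
)

```text
time_s: 25.95
tool_pos: [0.4608, 0.1758, 0.1495]
tcp_rot: [[-0.07, 0.998, 0.0], [0.998, 0.07, -0.0], [-0.0, 0.0, -1.0]]
contact_force: [0.2, 0.0, -1.0]
opening: 0.353
```

```bash
python3 - <<'E'
from h import *
from plant import cams
plan([.4725,.2,.14],94)
c=cams.camera('scene');crop(c,250,170,80,60,9,'pics/s18.png')
c=cams.camera('top');crop(c,200,150,160,100,5,'pics/t18.png');np.savez('t18.npz',**c)
ex=np.array([.9974,.0715]);ey=np.array([-.0715,.9974]);pin=np.array([.4795,-.115]);P=[];S=[]
f=c['frame'].astype(int)
for v in range(190,235):
  for u in range(270,310):
    p=depthpt(c,u,v);q=p[:2]-pin;x,y=q@ex,q@ey
    if abs(x)<.05 and .008<y<.082 and .015<p[2]<.06:
        (S if f[v,u,0]-f[v,u,2]>9 and abs(x)<.025 and abs(y-.045)<.013 else P).append([x,y,p[2]])
P=np.array(P);A=np.c_[P[:,:2],np.ones(len(P))];r=np.linalg.lstsq(A,P[:,2],rcond=None)[0];print(len(P),r.round(4),'z mid',r[2]+.045*r[1]);print(len(S),np.mean(S,0) if S else '')
E
```

```text
t 25.95 pos [0.4608 0.1758 0.1495] yaw 94.01 open 0.353 F [ 0.2  0.  -1. ] q7 1.06
shift units [0.39  0.222 0.159] turn units [0.001 0.003 0.001]
423 [-0.0108 -0.0149  0.0397] z mid 0.03902726895229011
87 [-0.0002313   0.04514202  0.03320544]
```

View pics/s18.png

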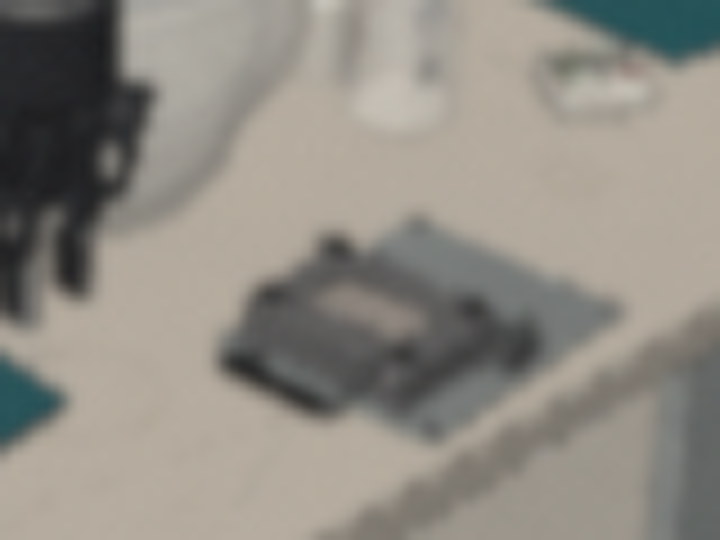

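View pics/t18.png

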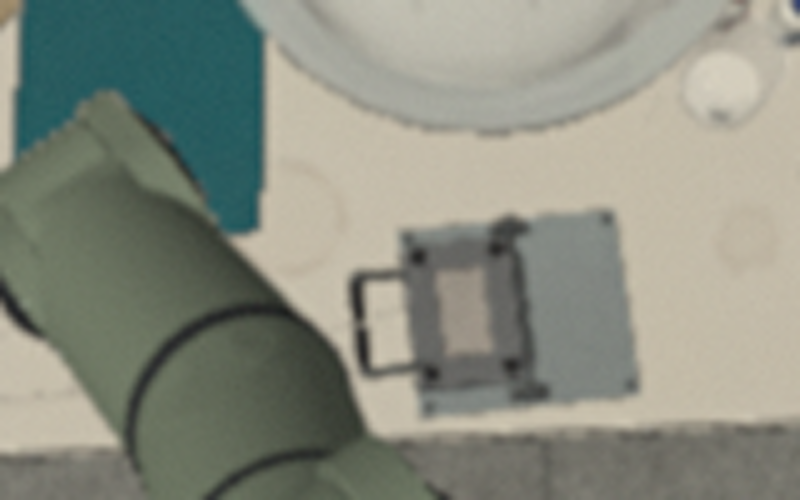

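Emit:
servo_tool(
  commands=[
    [0.35,[0,0,0],[0,0,0]],
    [0.35,[0,0,0],[0,0,0]],
  ],
)

```text
time_s: 26.3
tool_pos: [0.461, 0.1759, 0.1492]
tcp_rot: [[-0.069, 0.998, 0.0], [0.998, 0.069, -0.0], [-0.0, 0.0, -1.0]]
contact_force: [0.7, 0.1, 0.3]
opening: 0.352
```

```bash
python3 -c "
from plant import env
print(env.job_done())"
```

```text
the job is handed in; nothing more can be done
None
```

The job is done and handed in at 26.3 s of the 66 s allowed. The slice is in the lower frame, the lid is shut over it, and the closed holder lies turned over on the other side of its stand.

- **Slice:** after placing, its measured edges were within about 0.5 mm of where they belonged and it lay flat.
- **Turning over:** I gripped both sleeves together and carried the holder over in slow steps. I pressed it down to firm contact, which peaked at 36 N at the tool, then let go and moved the gripper clear.
- **Last checks:** in the final pictures the holder lies flat, with a measured slope of about 0.015 rad. The two handle sleeves are in line, and the slice shows through the window within about 1 mm of its seat. The bystanders within the final pictures looked undisturbed, and the gripper was clear of everything.
- **Measurements that were off:** the pin turned out to be about 1.5 mm from my first estimate. During the swings this gave radial pulls of up to about 21 N, which I corrected as I went. The depth readings also put the holder's top surfaces a few millimetres lower than I had expected, at 39 to 42 mm instead of 44 mm. I put that down to calibration and depth noise, but did not confirm it.

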